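# Press die changeover with packing to the height gauge

## Task

Change over the press tooling: lift the round-nosed die (red base) off the bolster plate and park it on the firebrick while you build the new set-up. Stack packing plates on the white outline of the bolster plate and set the V die (blue base) on them, choosing the plates so that the top of the die comes level with the orange pointer of the height gauge, all of it centred on the outline and square to it. Then put the round-nosed die upright in the tray pocket that the V die came out of, and leave the packing plate you do not need where it lies.

Things in the scene. Friction and masses are not known exactly. Their poses are not given: they have to be found in the camera images.
- round_mid (a point): The old tool, a round-nosed die in bare steel: base 50 wide (x) by 70 long (y) by 10 mm thick, painted red, with an upright bar 24 mm wide and 70 mm long on it along the middle, rounded on top; 62 mm high in all, about 0.9 kg. The point is its centre, half-way up (31 mm above its underside); z is up, y runs along the bar. Pick it by the flat sides of the bar (24 mm). At the start it stands on the bolster plate.
- vee_mid (a point): The new tool, a V die in bare steel: base 50 wide (x) by 70 long (y) by 10 mm thick, painted blue, with a block 40 mm wide and 70 mm long on it that has a V groove along its top; 36 mm high in all, about 0.7 kg. The point is its centre, half-way up (18 mm above its underside); z is up, y runs along the groove. Pick it by the sides of the block (40 mm), above the base. At the start it stands in the pocket of the tray.
- pack8_mid (a point): Yellow flat steel packing plate, 50 wide (x) by 70 long (y) by 8 mm thick, lying on the bench at the start. The point is its centre, half-way through its thickness (4 mm above its underside); z is up.
- pack13_mid (a point): White flat steel packing plate, 50 wide (x) by 70 long (y) by 13 mm thick, lying on the bench at the start. The point is its centre, half-way through its thickness (6.5 mm above its underside); z is up.
- pack18_mid (a point): Green flat steel packing plate, 50 wide (x) by 70 long (y) by 18 mm thick, lying on the bench at the start. The point is its centre, half-way through its thickness (9 mm above its underside); z is up.
- seat (a point): Bolster plate: grey steel plate 110 by 170 by 16 mm, fixed to the bench, with a white outline 56 by 78 mm painted on it. The point is the centre of the outline, on the plate's top face; z is up, y is the outline's long side, and tools stand with their long side along it.
- pointer (a point): Tip of the orange pointer of the height gauge, a fixed post 80 mm high at the +y end of the bolster plate. The tip is 62 mm above the plate's top face and 55 mm from the centre of the outline, so 20 mm off the end of a centred tool; the post stands 85 mm from the centre of the outline. The axes are those of the outline.
- pocket (a point): Pale grey metal die tray 78 by 192 by 12 mm, fixed to the bench, with two pockets in a row, each 70 (x) by 90 mm (y) inside. The point is the centre of the floor of the pocket at the tray's +y end, which holds the V die at the start; the floor is 4 mm thick and the walls stand 8 mm above it; z is up, y is the pocket's long side. The other pocket holds a flat die with a black base, which is not part of this job.
- brick_top (a point): Cream firebrick 115 (x) by 150 (y) by 32 mm, fixed to the bench, bare and free for parking a die. The point is the centre of its top face; z is up.
Mind the look-alikes: they are no part of the job. There is more than one size of the part that bears seat; the job needs the smaller. What is shaped like the part that bears pack18_mid but black or pink is not meant.

How it is judged:
By the outcome, as a careful person would: the job done as asked, in the order asked, and still so for the second after the job is handed in, with the robot touching nothing.
It also fails if it takes over 128 s, if anything falls off the work surface, if the arm or the gripper's body presses on something with over 40 N, if the wrist force passes 120 N, or if a joint passes its speed limit or range.

## Robot

A 7-joint arm with a two-finger parallel gripper is mounted at the origin on the work surface. World frame = base frame: x ahead of the robot, y to its left, z up, the work surface at z = 0. Lengths are in m, angles in rad, forces in N, time in s.
With the tool pointing down it reaches from about 0.4 to 0.9 m from the base axis. Payload 5.5 kg.
Tool frame: the origin (TCP) lies on the mounting face of the last link; the fingertips stand 178 mm ahead of it and the grasp point (between the pads) lies 159 mm ahead of it (tcp_to_grasp is the distance from the TCP to the grasp point, in m); z points along the fingers, y is the direction in which the jaws open and shut (so a half turn about z gives the same grasp; the last joint's range is limited). The gripper opens to 92 mm and grips with 3 to 60 N. Pads are 19 mm wide; open, the fingers measure 130 mm over their backs; the gripper's body (75 mm by 190 mm) begins 47 mm behind the grasp point.
Start: joints at [1.409, 0.501, -0.427, 1.55, 0.221, 1.138, -0.21], TCP at [0.268, -0.592, 0.405] pointing down, gripper open.
Joint ranges: [-2.88, 2.88], [-0.31, 2.03], [-1.54, 1.56], [0.2, 2.42], [-1.41, 4.55], [0.19, 2.02], [-2.57, 2.57]. Speed limits (rad/s): [2.57, 2.57, 3.14, 3.14, 3.14, 3.14, 3.14].

## Interface

Orientations are given as a unit quaternion [w, x, y, z].
In Python, from cell import * gives the robot as it stands.
- The arm moves only by the tool play_rows, never from a script. Its argument "targets" is a list of rows, each a list of 3 entries, a list of its own where there are three numbers: the shift along the world's x, y, z normalised to -1 to 1, where 1 is 0.6 m, then the turn, a rotation vector about the world's x, y, z normalised to -1 to 1, where 1 is pi/2 rad, then the gripper's target within -1 to 1 (shut at 1, half-way at 0, fully open at -1). In form: [[[dx, dy, dz], [ax, ay, az], jaw], ...]. A call has 1 to 5 rows; each row is the pose to reach, as a shift and turn from the pose commanded when the call began; what a row does not reach only later rows make up. A row lasts 1/8 s, in which the tool goes at most 62.5 mm and 10.7 degrees, less where a joint would pass 70% of its speed; a pose out of reach is approached as far as the arm can. A call with a number of a shift or a turn outside -1 to 1 is refused whole. A call with a gripper value outside its range is refused whole. The fingers move at their own pace and stop on an object; "force" is the grip in N (left out, the last holds). Time passes only in rows, so rows that repeat a pose let the fingers close. It gives the time, the measured TCP pose, the force and the opening at its end, in the units of the state.
- state(): the state, without advancing time (a new reading comes with each control period).
- snapshot(name): name is "scene" or "top"; returns (picture, depth): 420x560x3 uint8, red, green, blue; 420x560 float32, m along the optical axis (not along the pixel's ray), 0 where there is no reading.
- camera_info(name): a dict with "mtx" (3x3 intrinsics, pixels), "distortion" ([k1, k2, p1, p2, k3] as OpenCV has them; the pictures are not rectified), "R" (3x3) and "t" (3): a world point X has camera coordinates R X + t. Camera axes: x right, y down, z forward; pixel columns grow to the right and rows downward; lengths in m; the calibration is good to about 2 mm. A picture is of the moment at which its call begins. camera_info takes no time and is no camera call.
- job_done(): hands the job in, once; it reports no verdict.
The state is a dict: "clock": time; "joint_pos": joint angles; "joint_velocities": joint speeds; "tau": joint torques, N m; "tool_pos": TCP position; "tool_rot": TCP orientation; "ft_force": force on the tool from outside, world axes, zero at the start; "ft_torque": the same for the moment, N m; "opening": finger opening in m.
Only numpy, scipy, OpenCV 4.12 (cv2) and the standard library are available. Lean on these libraries where they do the work, as an engineer would, in place of code of your own. Each camera call takes 0.05 s, during which the arm holds its last target.

## Working session

There is one attempt and no reset: what is moved stays moved. The work goes in short steps, Python scripts to look and compute and a tool call to move; the robot and the scene stay as the last step left them, time stands still between calls to the robot, and variables do not carry over. Pictures are saved under pics/ and viewed, and the job is handed in when it is done.

Besides the shell and the picture viewer there is one more tool, called by a JSON object that holds its "name" and its "arguments", one argument or row to a line. play_rows: Moves the arm, as the interface text tells. Its arguments: {"type":"object","properties":{"targets":{"type":"array"},"force":{"type":"number"}},"required":["targets"]}

```bash
ls; mkdir -p pics; python3 - <<'E'
from cell import *
import cv2,numpy as np
for n in ("scene","top"):
    p,d=snapshot(n); cv2.imwrite(f"pics/{n}0.png",p[:,:,::-1]); np.save(f"pics/{n}0.npy",d)
    print(n,camera_info(n))
print(state())
E
```

```text
pics
scene {'mtx': array([[401.80733604,   0.        , 282.15878365],
       [  0.        , 401.80733604, 213.82050813],
       [  0.        ,   0.        ,   1.        ]]), 'distortion': array([0.01643273, 0.        , 0.        , 0.        , 0.        ]), 'R': array([[-0.1268656 ,  0.99191869, -0.00155691],
       [ 0.65774482,  0.08294994, -0.74865951],
       [-0.74248022, -0.09600319, -0.66295287]]), 't': array([ 0.13555405, -0.26861111,  1.73217426])}
top {'mtx': array([[379.16049267,   0.        , 275.62284894],
       [  0.        , 379.16049267, 217.85969267],
       [  0.        ,   0.        ,   1.        ]]), 'distortion': array([-0.02877686,  0.        ,  0.        ,  0.        ,  0.        ]), 'R': array([[-0.01494881, -0.99986043, -0.00745983],
       [-0.98634947,  0.01596956, -0.16388926],
       [ 0.16398551,  0.00490805, -0.98645054]]), 't': array([-0.06967518,  0.50172908,  1.09791697])}
{'clock': 0.1, 'joint_pos': array([ 1.40920528,  0.5017886 , -0.42677288,  1.55130117,  0.220824  ,
        1.13827832, -0.21029446]), 'joint_velocities': array([-0.00031726, -0.00070338,  0.0005511 , -0.00143952, -0.0011138 ,
       -0.0004079 ,  0.00045172]), 'tau': array([-1.09479181e-02, -5.67878222e+01, -5.83818510e+00, -2.79908699e+01,
       -6.88852882e-02,  2.42516643e-02,  5.20980336e-05]), 'tool_pos': array([ 0.26769533, -0.59199165,  0.40377552]), 'tool_rot': array([-8.45933195e-04,  9.77525765e-01,  2.10814224e-01, -1.60780652e-04]), 'ft_force': array([-0.37861761, -0.09486364,  0.21571845]), 'ft_torque': array([ 0.03157772, -0.03773043, -0.01771764]), 'opening': 0.09201608789238576}
```

View pics/scene0.png

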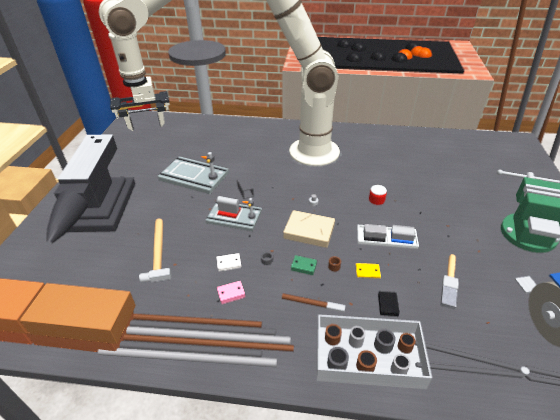

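View pics/top0.png

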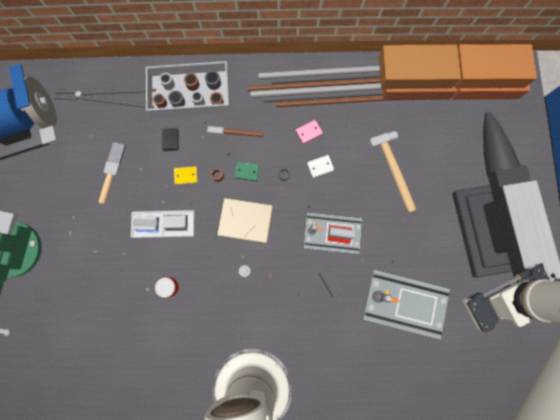

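```bash
python3 - <<'E'
import cv2,numpy as np
t=cv2.imread("pics/top0.png");s=cv2.imread("pics/scene0.png")
cv2.imwrite("pics/c1.png",cv2.resize(t[110:350,120:380],None,fx=3,fy=2.5*1.0,interpolation=cv2.INTER_CUBIC)[:600])
a=cv2.resize(t[205:260,295:370],(800,587),interpolation=cv2.INTER_CUBIC);cv2.imwrite("pics/c2.png",a)
cv2.imwrite("pics/c3.png",cv2.resize(s[150:310,180:430],(800,512),interpolation=cv2.INTER_CUBIC))
E
```

```text
(no output)
```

View pics/c1.png

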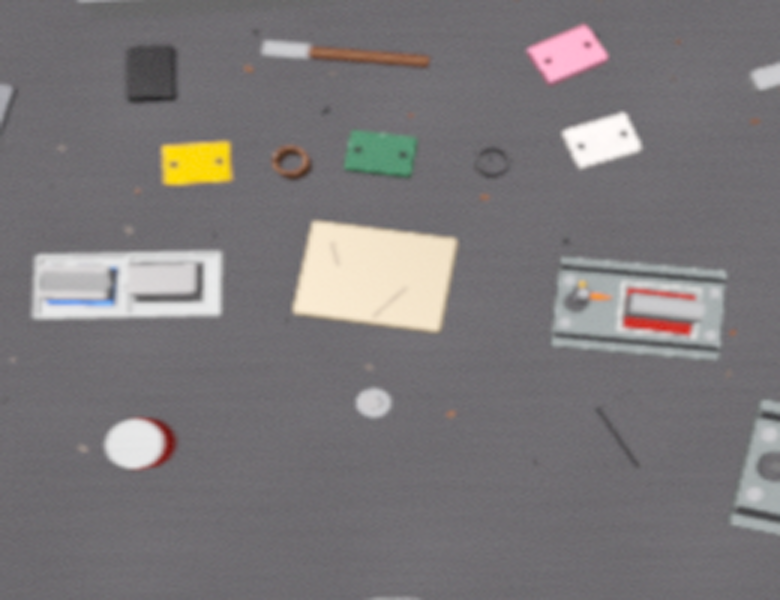

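View pics/c2.png

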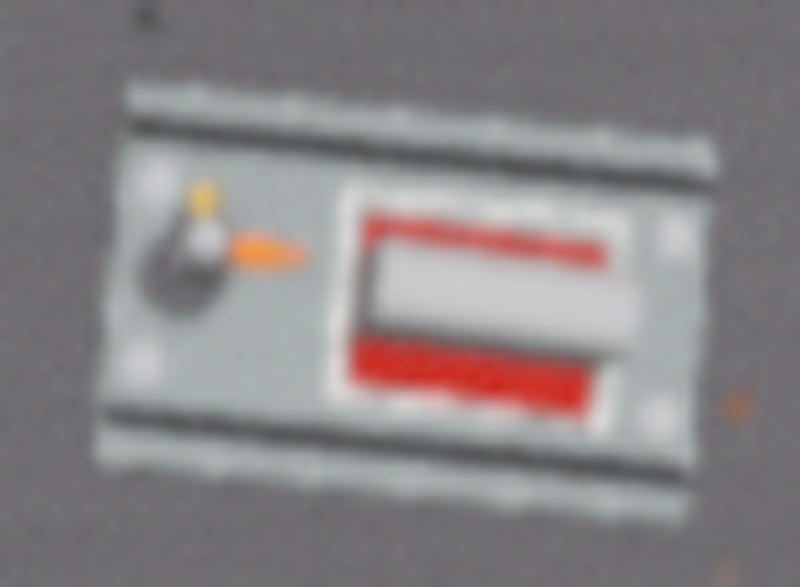

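View pics/c3.png

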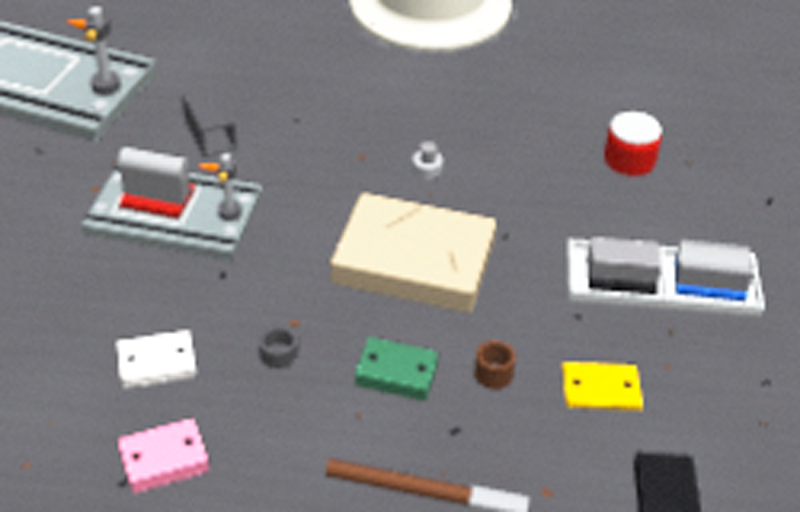

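```bash
cat > h.py <<'E'
import cv2,numpy as np
from cell import *
def ray(n,uv):
    c=camera_info(n);K=np.array(c["mtx"]);D=np.array(c["distortion"]);R=np.array(c["R"]);t=np.array(c["t"])
    p=cv2.undistortPoints(np.asarray(uv,float).reshape(-1,1,2),K,D).reshape(-1,2)
    d=np.c_[p,np.ones(len(p))]@R
    return -R.T@t,d
def onplane(n,uv,z):
    C,d=ray(n,uv); return (C+d*((z-C[2])/d[:,2])[:,None])[:,:2]
def proj(n,X):
    c=camera_info(n);R=np.array(c["R"])
    return cv2.projectPoints(np.asarray(X,float).reshape(-1,3),cv2.Rodrigues(R)[0],np.array(c["t"]),np.array(c["mtx"]),np.array(c["distortion"]))[0].reshape(-1,2)
S=8
def blob(img,box,f):
    "img RGB, box u0,v0,u1,v1 ; f(hsv,rgb)->mask ; returns hull contour points in pixels"
    u0,v0,u1,v1=box
    c=cv2.resize(img[v0:v1,u0:u1],None,fx=S,fy=S,interpolation=cv2.INTER_CUBIC)
    m=f(cv2.cvtColor(c,cv2.COLOR_RGB2HSV).astype(int),c.astype(int)).astype(np.uint8)
    cs,_=cv2.findContours(m,cv2.RETR_EXTERNAL,cv2.CHAIN_APPROX_NONE)
    k=max(cs,key=cv2.contourArea).reshape(-1,2).astype(float)
    return (k+.5)/S-.5+[u0,v0]
def rect(n,pts,z):
    w=onplane(n,pts,z)
    (c,(a,b),ang)=cv2.minAreaRect((w*1000).astype(np.float32))
    if a>b: ang+=90; a,b=b,a     # ang: direction of short side
    ang=(ang+90)%180-90
    return [round(float(x),1) for x in (*c,a,b,ang)]
E
python3 - <<'E'
from h import *
T=cv2.imread("pics/top0.png")[:,:,::-1].copy();Sc=cv2.imread("pics/scene0.png")[:,:,::-1].copy()
hue=lambda a,b,s=110,v=60:(lambda h,c:(h[...,0]>=a)&(h[...,0]<=b)&(h[...,1]>s)&(h[...,2]>v))
white=lambda h,c:(c.min(-1)>165)
cream=lambda h,c:(h[...,1]>25)&(h[...,2]>170)
for nm,z,f,bt,bs in [("yel",.008,hue(20,35),(165,155,210,195),(345,255,390,285)),
 ("green",.018,hue(60,95,90,50),(228,155,265,188),(283,250,325,280)),
 ("pack13",.013,white,(300,148,340,182),(210,247,248,275)),
 ("brick",.032,cream,(212,192,278,250),(280,205,340,250)),
 ("tray",.012,white,(125,205,200,242),(350,218,425,252))]:
    for n,I,b in (("top",T,bt),("scene",Sc,bs)):
        print(nm,n,rect(n,blob(I,b,f),z))
for n,I,b in(("top",T,(295,205,370,260)),("scene",Sc,(200,190,270,232))):
    k=blob(I,b,lambda h,c:(c.min(-1)>110)); print("bolster",n,rect(n,k,.016))
for n in("top","scene"):
    d=np.load(f"pics/{n}0.npy");c=camera_info(n);R=c["R"];t=c["t"]
    for nm,z in(("a",0),):
        pts={"top":[(185,178),(250,176),(320,170),(245,225),(185,224),(150,222),(341,229),(312,247)],"scene":[(368,272),(303,268),(229,264),(310,230),(373,231),(405,230),(230,203)]}[n]
        for u,v in pts:
            _,dd=ray(n,[(u,v)]);C,_=ray(n,[(u,v)]);print((u,v),np.round((C+dd[0]*d[v,u])*1000,1))
E
```

```text
yel top [648.4, 206.8, 55.7, 74.2, 3.7]
yel scene [650.8, 208.7, 59.1, 74.1, 3.3]
green top [653.9, 11.4, 49.2, 67.6, -10.1]
green scene [662.3, 13.6, 62.1, 71.1, -9.0]
pack13 top [669.9, -220.4, 55.3, 74.9, 18.9]
pack13 scene [674.8, -218.1, 65.4, 74.4, 18.6]
brick top [497.9, 16.7, 117.3, 151.7, -9.7]
brick scene [498.7, 18.6, 120.5, 153.5, -9.8]
tray top [493.7, 274.1, 82.0, 195.1, 0.4]
tray scene [489.7, 276.3, 99.3, 196.4, 0.4]
bolster top [441.9, -249.8, 115.8, 226.1, -5.2]
bolster scene [434.5, -257.4, 225.9, 265.5, 7.2]
(185, 178) [638.5 207.2   7.7]
(250, 176) [639.6   1.1  13.7]
(320, 170) [ 654.9 -218.9   15.3]
(245, 225) [482.3  15.7  28.4]
(185, 224) [487.4 197.   34. ]
(150, 222) [496.1 305.8  28.6]
(341, 229) [ 459.3 -266.7   74.2]
(312, 247) [ 413.4 -186.2   16.5]
(368, 272) [661.4 209.1  11. ]
(303, 268) [678.5  13.6  20.3]
(229, 264) [ 685.5 -213.5   14. ]
(310, 230) [522.3  22.5  31.6]
(373, 231) [511.3 225.7  41. ]
(405, 230) [485.9 330.8  34.1]
(230, 203) [ 460.1 -257.1   66.3]
```

```bash
python3 - <<'E'
from h import *
T=cv2.imread("pics/top0.png")[:,:,::-1].copy();Sc=cv2.imread("pics/scene0.png")[:,:,::-1].copy()
def g(l,z,nm):
    uv=(np.array(l,float)+.5)/10.667-.5+[295,205]
    w=onplane("top",uv,z)*1000
    print(nm,np.round(w,1).tolist(),w.mean(0).round(1),"ang",[round(float(np.degrees(np.arctan2(-(b-a)[0],(b-a)[1]))),1) for a,b in((w[1],w[0]),(w[2],w[3]))], [round(float(np.linalg.norm(a-b)),1) for a,b in ((w[0],w[1]),(w[1],w[2]))])
g([(130,85),(717,145),(690,520),(97,462)],.016,"plate")
g([(340,180),(635,210),(605,435),(328,400)],.016,"outline")
red=lambda h,c:((h[...,0]<8)|(h[...,0]>172))&(h[...,1]>120)&(h[...,2]>60)
print("redtop",rect("top",blob(T,(318,218,358,248),lambda h,c:cv2.morphologyEx(red(h,c).astype(np.uint8),cv2.MORPH_CLOSE,np.ones((161,1)))),.026))
g([(365,212),(608,245),(588,415),(350,380)],.026,"redman")
blue=lambda h,c:(h[...,0]>95)&(h[...,0]<130)&(h[...,1]>110)
print("blue top",rect("top",blob(T,(125,205,170,242),blue),.014))
print("blue scene",rect("scene",blob(Sc,(380,218,425,252),blue),.009))
cv2.imwrite("pics/c4.png",cv2.resize(T[205:242,125:200][:,:,::-1],(800,395),interpolation=cv2.INTER_CUBIC))
E
```

```text
plate [[519.9, -173.3], [499.6, -341.8], [392.0, -328.6], [411.2, -160.9]] [ 455.7 -251.1] ang [-6.9, -6.5] [169.7, 108.4]
outline [[491.2, -232.9], [481.1, -317.2], [416.6, -305.6], [427.8, -227.1]] [ 454.2 -270.7] ang [-6.8, -8.2] [85.0, 65.6]
redtop [455.3, -268.4, 68.6, 92.2, 87.9]
redman [[480.3, -238.3], [469.7, -307.0], [421.4, -299.1], [432.4, -232.3]] [ 451.  -269.2] ang [-8.8, -9.4] [69.5, 49.0]
blue top [472.1, 320.1, 5.0, 63.7, 0.6]
blue scene [511.8, 323.2, 16.3, 70.3, -1.2]
```

View pics/c4.png

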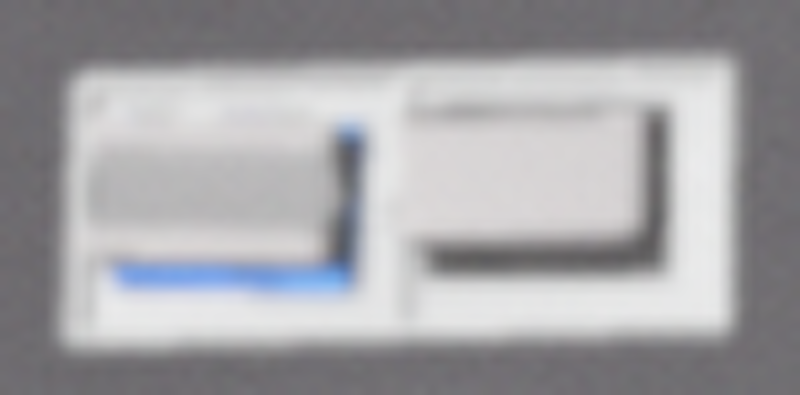

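Candidates. Seat: small plate at top px (333,233), where the red die stands; the large empty plate at (407,305) is a decoy. pack18: green (247,172); black (171,139) and pink (309,131) are decoys. V die: blue base (146,224); the black-base flat die at (176,222) is not wanted. The round die is the red-based one at (338,233), and crop c2 confirms it. The packing must be 62 − 36 = 26 mm, so yellow 8 + green 18, and white 13 stays where it lies.

{"name": "play_rows", "arguments": {
  "targets": [
    [[0,0.1,0],[0,0,0.118],-1],
    [[0.02,0.2,0],[0,0,0.236],-1],
    [[0.12,0.3,-0.02],[0,0,0.354],-1],
    [[0.2,0.39,-0.05],[0,0,0.472],-1],
    [[0.27,0.47,-0.07],[0,0,0.59],-1]
  ],
  "force": 50
}}

```text
clock: 0.72
tool_pos: [0.4062, -0.3362, 0.3697]
tool_rot: [0.0, 0.779, 0.628, -0.0]
ft_force: [0.8, -0.1, 0.2]
opening: 0.0917
```

```bash
cat >> h.py <<'E'
def pose():
    s=state();w,x,y,z=s["tool_rot"]
    from scipy.spatial.transform import Rotation as Ro
    M=Ro.from_quat([x,y,z,w]).as_matrix()
    jaw=np.degrees(np.arctan2(M[1,1],M[0,1]));jaw=(jaw+90)%180-90
    return s["tool_pos"]*1000,jaw,M[:,2],s
def goto(x,y,z,jaw):
    p,j,zz,s=pose();print("clk",round(s["clock"],2),"pos",p.round(1),"jaw",round(j,2),"tilt",zz.round(4),"F",s["ft_force"].round(1),"open",round(s["opening"]*1000,1))
    print("shift",((np.array([x,y,z])-p)/600).round(4),"turn",round((jaw-j)/90,4))
E
python3 -c "
from h import *
goto(452,-269,330,-8.5)"
```

```text
clk 0.72 pos [ 406.2 -336.2  369.7] jaw -12.26 tilt [ 0.e+00 -5.e-04 -1.e+00] F [ 0.8 -0.1  0.2] open 91.7
shift [ 0.0763  0.112  -0.0662] turn 0.0418
```

{"name": "play_rows", "arguments": {
  "targets": [
    [[0.037,0.068,-0.055],[0,0,0.043],-1],
    [[0.037,0.068,-0.055],[0,0,0.043],-1],
    [[0.037,0.068,-0.055],[0,0,0.043],-1]
  ]
}}

```text
clock: 1.1
tool_pos: [0.4275, -0.2972, 0.3368]
tool_rot: [-0.0, 0.759, 0.651, -0.0]
ft_force: [-1.2, -0.9, -0.2]
opening: 0.0918
```

```bash
python3 -c "
from h import *
goto(452,-269,210,-8.5)
p,d=snapshot('scene');cv2.imwrite('pics/s1.png',cv2.resize(p[100:260,150:350,::-1],(800,640))[:600])"
```

```text
clk 1.1 pos [ 427.5 -297.2  336.8] jaw -8.71 tilt [-8.e-04  2.e-04 -1.e+00] F [-1.2 -0.9 -0.2] open 91.8
shift [ 0.0408  0.047  -0.2114] turn 0.0023
```

View pics/s1.png

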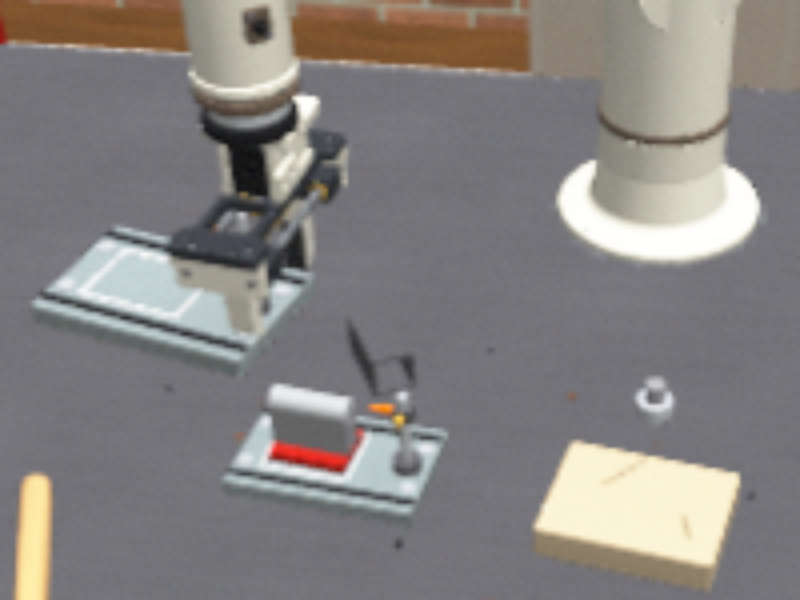

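```bash
python3 - <<'E'
from h import *
for n,(u0,v0,u1,v1) in (("top",(312,265,340,302)),("scene",(232,175,258,205))):
    I=cv2.imread(f"pics/{n}0.png");d=np.load(f"pics/{n}0.npy")
    g=I.max(-1)
    vs,us=np.where(g[v0:v1,u0:u1]<62);us+=u0;vs+=v0
    C,dd=ray(n,np.c_[us,vs]);X=(C+dd*d[vs,us][:,None])*1000
    print(n,len(us),g[v0:v1,u0:u1].min())
    for i in range(0,len(us),max(1,len(us)//14)):print(us[i],vs[i],X[i].round(0))
goto(452,-269,210,-8.5)
E
```

```text
Traceback (most recent call last):
  File "h.py", line 5, in ray
    p=cv2.undistortPoints(np.asarray(uv,float).reshape(-1,1,2),K,D).reshape(-1,2)
      ~~~~~~~~~~~~~~~~~~~^^^^^^^^^^^^^^^^^^^^^^^^^^^^^^^^^^^^^^^^^^
cv2.error: OpenCV(4.12.0) /io/opencv/modules/calib3d/src/undistort.dispatch.cpp:347: error: (-215:Assertion failed) CV_IS_MAT(_src) && CV_IS_MAT(_dst) && (_src->rows == 1 || _src->cols == 1) && (_dst->rows == 1 || _dst->cols == 1) && _src->cols + _src->rows - 1 == _dst->rows + _dst->cols - 1 && (CV_MAT_TYPE(_src->type) == CV_32FC2 || CV_MAT_TYPE(_src->type) == CV_64FC2) && (CV_MAT_TYPE(_dst->type) == CV_32FC2 || CV_MAT_TYPE(_dst->type) == CV_64FC2) in function 'cvUndistortPointsInternal'
```

```bash
python3 - <<'E'
from h import *
for n,(u0,v0,u1,v1) in (("top",(312,265,340,302)),("scene",(232,175,258,205))):
    I=cv2.imread(f"pics/{n}0.png");d=np.load(f"pics/{n}0.npy")
    g=I.max(-1)
    vs,us=np.where(g[v0:v1,u0:u1]<72);us=us+u0;vs=vs+v0
    print(n,len(us),g[v0:v1,u0:u1].min())
    if not len(us):continue
    C,dd=ray(n,np.c_[us,vs]);X=(C+dd*d[vs,us][:,None])*1000
    for i in range(0,len(us),max(1,len(us)//14)):print(us[i],vs[i],X[i].round(0))
goto(452,-269,210,-8.5)
E
```

```text
top 0 84
scene 34 50
238 183 [ 291. -268.   24.]
238 185 [ 296. -268.   18.]
238 186 [ 291. -270.    9.]
238 187 [ 291. -270.    4.]
240 187 [ 323. -254.   30.]
240 188 [ 315. -256.   19.]
240 189 [ 318. -256.   17.]
240 190 [ 314. -257.    9.]
251 190 [ 316. -214.   14.]
240 191 [ 309. -259.   -0.]
242 191 [ 336. -244.   22.]
252 191 [ 328. -208.   20.]
242 192 [ 343. -242.   24.]
252 192 [ 322. -209.   11.]
242 193 [ 339. -244.   16.]
242 194 [ 338. -244.   10.]
243 196 [ 348. -239.    9.]
clk 1.15 pos [ 427.3 -298.   337.2] jaw -8.8 tilt [-2.e-04 -6.e-04 -1.e+00] F [-0.9 -1.  -0.4] open 92.3
shift [ 0.0411  0.0484 -0.2121] turn 0.0034
```

{"name": "play_rows", "arguments": {
  "targets": [
    [[0.041,0.048,-0.03],[0,0,0.003],-1],
    [[0.041,0.048,-0.06],[0,0,0.003],-1],
    [[0.041,0.048,-0.1],[0,0,0.003],-1],
    [[0.041,0.048,-0.12],[0,0,0.003],-1],
    [[0.041,0.048,-0.12],[0,0,0.003],-1]
  ]
}}

```text
clock: 1.78
tool_pos: [0.4515, -0.269, 0.2645]
tool_rot: [-0.001, 0.758, 0.653, -0.0]
ft_force: [0.5, -0.3, -0.8]
opening: 0.0916
```

```bash
python3 -c "
from h import *
goto(452,-269,210,-8.5)
p,d=snapshot('scene');a=cv2.resize(p[150:230,190:290,::-1],(750,600),interpolation=2);cv2.imwrite('pics/s2.png',a)"
```

```text
clk 1.77 pos [ 451.5 -269.   264.5] jaw -8.52 tilt [-1.5e-03  6.0e-04 -1.0e+00] F [ 0.5 -0.3 -0.8] open 91.6
shift [ 0.0008 -0.0001 -0.0908] turn 0.0003
```

View pics/s2.png

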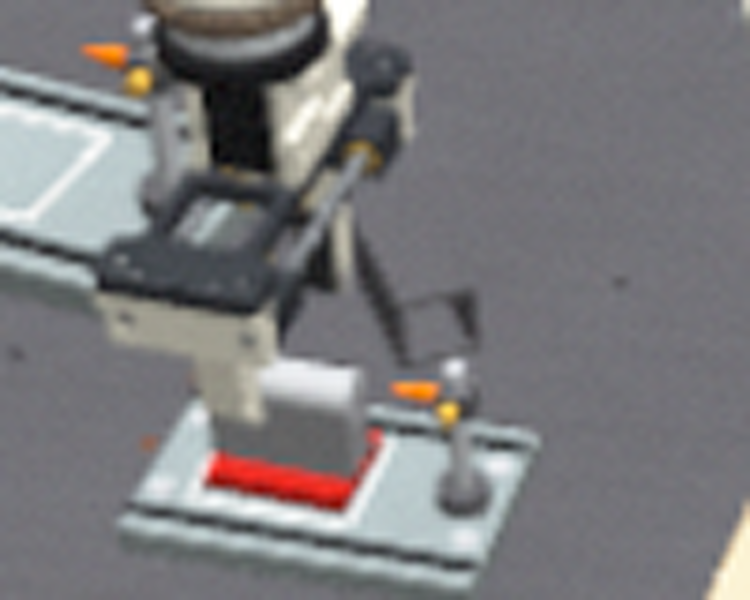

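```bash
python3 -c "
from h import *
print(proj('scene',[(.497,-.276,.0865),(.406,-.262,.0865),(.452,-.269,.078),(.452+.005,-.269-.035,.078),(.452-.005,-.269+.035,.078),(.476,-.238,.026),(.4275,-.230,.026)]))
import numpy as np
# bar top ends measured in crop -> world at z=.076
uv=[(190+u/7.5,150+v/7.5) for u,v in((358,385),(372,432),(345,507),(205,485))]
print(onplane('scene',uv[:1],.076),onplane('scene',uv[1:2],.026),onplane('scene',uv[2:],.021))
"
```

```text
[[221.39529477 204.96098011]
 [231.58489374 188.51250493]
 [226.81339935 198.56627141]
 [216.42161712 198.67348547]
 [237.19621041 198.45880363]
 [235.43289651 215.3499218 ]
 [240.58304991 206.46892837]]
[[ 0.45947524 -0.22963107]] [[ 0.43395801 -0.23218429]] [[ 0.48171825 -0.23516854]
 [ 0.47491386 -0.30263279]]
```

{"name": "play_rows", "arguments": {
  "targets": [
    [[0.003,0.002,-0.04],[0,0,0],-1],
    [[0.003,0.002,-0.07],[0,0,0],-1],
    [[0.003,0.002,-0.09],[0,0,0],-1],
    [[0.003,0.002,-0.09],[0,0,0],1],
    [[0.003,0.002,-0.09],[0,0,0],1]
  ]
}}

```text
clock: 2.45
tool_pos: [0.4545, -0.2669, 0.2115]
tool_rot: [0.0, 0.757, 0.653, 0.0]
ft_force: [0.0, 0.1, 0.2]
opening: 0.0761
```

{"name": "play_rows", "arguments": {
  "targets": [
    [[0,0,0],[0,0,0],1],
    [[0,0,0],[0,0,0],1],
    [[0,0,0],[0,0,0],1]
  ]
}}

```text
clock: 2.82
tool_pos: [0.4542, -0.2669, 0.2114]
tool_rot: [0.0, 0.757, 0.653, 0.0]
ft_force: [-0.2, 0.6, -0.9]
opening: 0.0465
```

{"name": "play_rows", "arguments": {
  "targets": [
    [[0,0,0],[0,0,0],1],
    [[0,0,0],[0,0,0],1],
    [[0,0,0],[0,0,0],1],
    [[0,0,0],[0,0,0],1],
    [[0,0,0],[0,0,0],1]
  ]
}}

```text
clock: 3.45
tool_pos: [0.4522, -0.2667, 0.2107]
tool_rot: [-0.002, 0.757, 0.653, -0.002]
ft_force: [-7.0, 1.0, 5.6]
opening: 0.0237
```

```bash
python3 -c "
from h import *
goto(452,-269,290,-8.5)"
```

```text
clk 3.45 pos [ 452.2 -266.7  210.7] jaw -8.46 tilt [-5.3e-03  6.0e-04 -1.0e+00] F [-7.   1.   5.6] open 23.7
shift [-0.0004 -0.0038  0.1322] turn -0.0004
```

{"name": "play_rows", "arguments": {
  "targets": [
    [[0,0,0.02],[0,0,0],1],
    [[0,0,0.07],[0,0,0],1],
    [[0,0,0.14],[0,0,0],1],
    [[0,0,0.19],[0,0,0],1],
    [[0,0,0.2],[0,0,0],1]
  ]
}}

```text
clock: 4.08
tool_pos: [0.4547, -0.2669, 0.3328]
tool_rot: [0.002, 0.757, 0.653, 0.001]
ft_force: [1.3, 0.2, -8.5]
opening: 0.0239
```

```bash
python3 -c "
from h import *
goto(498,17,320,-9.5)"
```

```text
clk 4.08 pos [ 454.7 -266.9  332.8] jaw -8.41 tilt [ 0.0029 -0.0018 -1.    ] F [ 1.3  0.2 -8.5] open 23.9
shift [ 0.0721  0.4731 -0.0213] turn -0.0121
```

Die lifted (Fz −8.5 N, about 0.9 kg). Traversing to the brick.

{"name": "play_rows", "arguments": {
  "targets": [
    [[0.01,0.06,0],[0,0,0],1],
    [[0.024,0.15,0],[0,0,-0.004],1],
    [[0.04,0.25,0],[0,0,-0.008],1],
    [[0.055,0.35,0],[0,0,-0.012],1],
    [[0.066,0.43,0],[0,0,-0.012],1]
  ]
}}

```text
clock: 4.7
tool_pos: [0.493, -0.0062, 0.3298]
tool_rot: [-0.001, 0.763, 0.647, -0.0]
ft_force: [0.9, -0.7, -8.5]
opening: 0.0239
```

```bash
python3 -c "
from h import *
goto(498,17,228,-9.5)
p,d=snapshot('top');cv2.imwrite('pics/t3.png',p[:,:,::-1])
np.save('pics/t3.npy',d)
p,d=snapshot('scene');cv2.imwrite('pics/s3.png',p[:,:,::-1])
"
```

```text
clk 4.7 pos [493.   -6.2 329.8] jaw -9.4 tilt [-0.0017  0.0011 -1.    ] F [ 0.9 -0.7 -8.5] open 23.9
shift [ 0.0084  0.0387 -0.1697] turn -0.0011
```

View pics/t3.png

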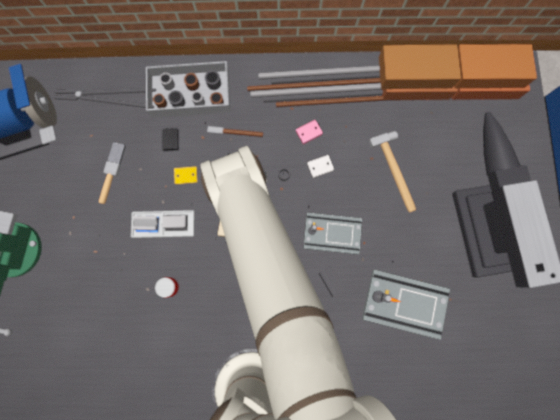

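View pics/s3.png

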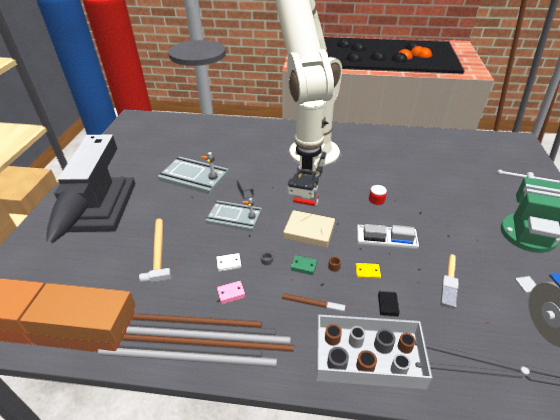

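{"name": "play_rows", "arguments": {
  "targets": [
    [[0.008,0.039,-0.04],[0,0,0],1],
    [[0.008,0.039,-0.09],[0,0,0],1],
    [[0.008,0.039,-0.13],[0,0,0],1],
    [[0.008,0.039,-0.155],[0,0,0],1],
    [[0.008,0.039,-0.162],[0,0,0],1]
  ]
}}

```text
clock: 5.42
tool_pos: [0.4979, 0.0144, 0.2325]
tool_rot: [-0.001, 0.763, 0.646, -0.001]
ft_force: [-0.5, -0.1, -8.1]
opening: 0.0236
```

```bash
cat > seat.py <<'E'
from h import *
import sys
def seat(T,Sc):
    for n,I,b in(("top",T,(318,214,362,250)),("scene",Sc,(205,198,258,228))):
        wh=lambda h,c:(c.min(-1)>185)
        # outline: largest near-white external contour
        k=blob(I,b,wh); print("outline",n,len(k),rect(n,k,.016))
    return
if __name__=="__main__":
    seat(cv2.imread("pics/t3.png")[:,:,::-1].copy(),cv2.imread("pics/s3.png")[:,:,::-1].copy())
    t=cv2.imread("pics/t3.png");s=cv2.imread("pics/s3.png")
    a=cv2.resize(t[210:256,300:368],(800,541),interpolation=2);cv2.imwrite("pics/c5.png",a)
    a=cv2.resize(s[196:232,203:268],(800,443),interpolation=2);cv2.imwrite("pics/c6.png",a)
    goto(498,17,227,-9.5)
E
python3 seat.py
```

```text
outline top 379 [449.0, -307.3, 14.2, 62.5, 90.0]
outline scene 965 [454.8, -249.4, 71.2, 165.3, -6.7]
clk 5.42 pos [497.9  14.4 232.5] jaw -9.5 tilt [-2.6e-03  4.0e-04 -1.0e+00] F [-0.5 -0.1 -8.1] open 23.6
shift [ 0.0002  0.0044 -0.0092] turn 0.0
```

View pics/c5.png

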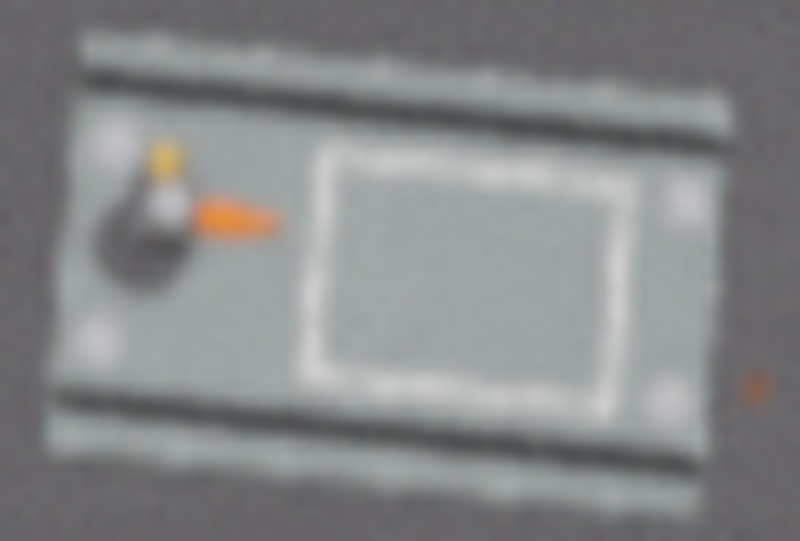

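View pics/c6.png

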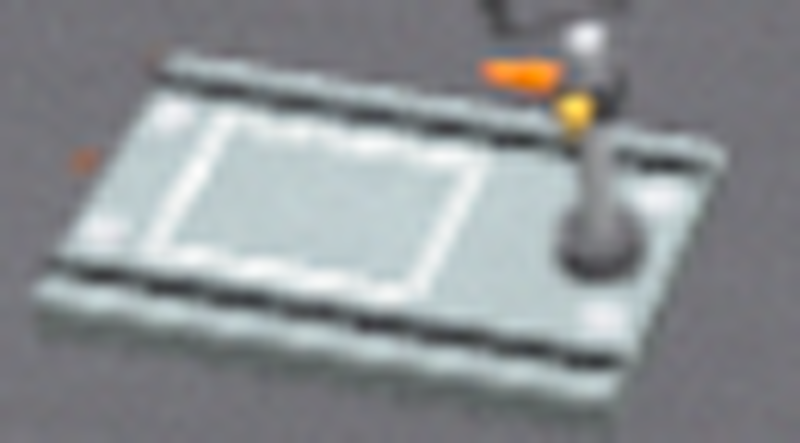

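{"name": "play_rows", "arguments": {
  "targets": [
    [[0,0.003,-0.004],[0,0,0],1],
    [[0,0.003,-0.008],[0,0,0],1],
    [[0,0.003,-0.008],[0,0,0],1]
  ]
}}

```text
clock: 5.8
tool_pos: [0.4988, 0.0163, 0.2295]
tool_rot: [0.0, 0.763, 0.646, 0.0]
ft_force: [-1.1, -0.1, -7.8]
opening: 0.0236
```

```bash
python3 - <<'E'
from h import *
T=cv2.imread("pics/t3.png")[:,:,::-1].copy();Sc=cv2.imread("pics/s3.png")[:,:,::-1].copy()
# local-contrast white lines: brightness above surrounding median
for n,I,(u0,v0,u1,v1) in(("top",T,(300,210,368,256)),("scene",Sc,(203,196,268,232))):
    c=cv2.resize(I[v0:v1,u0:u1],None,fx=8,fy=8,interpolation=2)
    g=c.min(-1).astype(np.uint8); th=cv2.subtract(g,cv2.medianBlur(g,101))
    m=(th>18).astype(np.uint8)
    k=cv2.findContours(m,cv2.RETR_CCOMP,cv2.CHAIN_APPROX_NONE)
    out=[]
    for cc,hh in zip(k[0],k[1][0]):
        a=cv2.contourArea(cc)
        if a>3000:
            p=(cc.reshape(-1,2)+.5)/8-.5+[u0,v0]
            print(n,"hole" if hh[3]>=0 else "outer",a,rect(n,p,.016))
E
python3 -c "
from h import *
goto(498,17,227,-9.5)"
```

```text
top outer 9613.5 [404.8, -244.2, 12.0, 169.7, -7.6]
top outer 36678.5 [453.7, -270.5, 66.6, 85.6, -6.8]
top hole 25272.5 [453.8, -270.6, 53.6, 74.2, -7.0]
top outer 6193.5 [465.1, -174.8, 20.8, 73.6, 82.6]
top outer 9251.0 [507.5, -257.2, 11.9, 171.8, -7.4]
scene outer 5864.5 [506.7, -255.7, 13.0, 171.6, -6.7]
scene outer 4492.5 [464.5, -176.4, 29.0, 77.1, 86.5]
scene outer 19392.5 [452.1, -269.8, 69.3, 86.7, -7.1]
scene hole 11962.0 [451.9, -269.5, 54.4, 71.8, -7.5]
clk 5.8 pos [498.8  16.3 229.5] jaw -9.5 tilt [ 8.e-04 -2.e-04 -1.e+00] F [-1.1 -0.1 -7.8] open 23.6
shift [-0.0013  0.0011 -0.0042] turn 0.0
```

{"name": "play_rows", "arguments": {
  "targets": [
    [[0,0,-0.003],[0,0,0],1],
    [[0,0,-0.005],[0,0,0],1],
    [[0,0,-0.005],[0,0,0],1]
  ]
}}

```text
clock: 6.18
tool_pos: [0.4987, 0.0163, 0.2266]
tool_rot: [0.0, 0.763, 0.646, -0.0]
ft_force: [-3.0, -1.0, 1.0]
opening: 0.0235
```

{"name": "play_rows", "arguments": {
  "targets": [
    [[0,0,0],[0,0,0],-1],
    [[0,0,0],[0,0,0],-1],
    [[0,0,0],[0,0,0],-1],
    [[0,0,0.04],[0,0,0],-1],
    [[0,0,0.1],[0,0,0],-1]
  ]
}}

```text
clock: 6.8
tool_pos: [0.4981, 0.0164, 0.286]
tool_rot: [-0.001, 0.763, 0.646, -0.001]
ft_force: [0.9, -0.1, -0.3]
opening: 0.0695
```

```bash
python3 -c "
from h import *
goto(649,207.5,290,3.5)"
```

```text
clk 6.8 pos [498.1  16.4 286. ] jaw -9.48 tilt [-2.2e-03  7.0e-04 -1.0e+00] F [ 0.9 -0.1 -0.3] open 69.5
shift [0.2515 0.3185 0.0067] turn 0.1442
```

{"name": "play_rows", "arguments": {
  "targets": [
    [[0.03,0.03,0.03],[0,0,0.02],-1],
    [[0.1,0.12,0.03],[0,0,0.06],-1],
    [[0.17,0.21,0.03],[0,0,0.1],-1],
    [[0.22,0.28,0.01],[0,0,0.144],-1],
    [[0.25,0.318,-0.03],[0,0,0.144],-1]
  ]
}}

```text
clock: 7.42
tool_pos: [0.65, 0.2112, 0.2689]
tool_rot: [-0.0, 0.684, 0.729, 0.002]
ft_force: [-0.1, -0.2, 0.8]
opening: 0.0917
```

{"name": "play_rows", "arguments": {
  "targets": [
    [[0,0,-0.03],[0,0,0],-1],
    [[0,0,-0.04],[0,0,0],-1],
    [[0,0,-0.04],[0,0,0],-1]
  ]
}}

```text
clock: 7.8
tool_pos: [0.6483, 0.2056, 0.2438]
tool_rot: [0.0, 0.686, 0.728, -0.001]
ft_force: [0.9, 0.8, 0.2]
opening: 0.092
```

```bash
cat > look.py <<'E'
from h import *
import sys
nm=sys.argv[1];
for a in sys.argv[2:]:
    n,b=a.split(":");u0,v0,u1,v1=map(int,b.split(","))
    p,d=snapshot(n);cv2.imwrite(f"pics/{nm}_{n}_full.png",p[:,:,::-1]);np.save(f"pics/{nm}_{n}.npy",d)
    k=min(800/(u1-u0),590/(v1-v0))
    cv2.imwrite(f"pics/{nm}_{n}.png",cv2.resize(p[v0:v1,u0:u1,::-1],None,fx=k,fy=k,interpolation=2));print(n,"scale",round(k,3),"off",u0,v0)
E
python3 look.py y1 scene:320,210,420,300; python3 -c "
from h import *
goto(649.5,207.7,182,3.5)"
```

```text
scene scale 6.556 off 320 210
clk 7.85 pos [648.7 205.8 244.6] jaw 3.37 tilt [ 4.e-04 -7.e-04 -1.e+00] F [ 0.2 -0.1  0.6] open 91.9
shift [ 0.0014  0.0032 -0.1044] turn 0.0014
```

View pics/y1_scene.png

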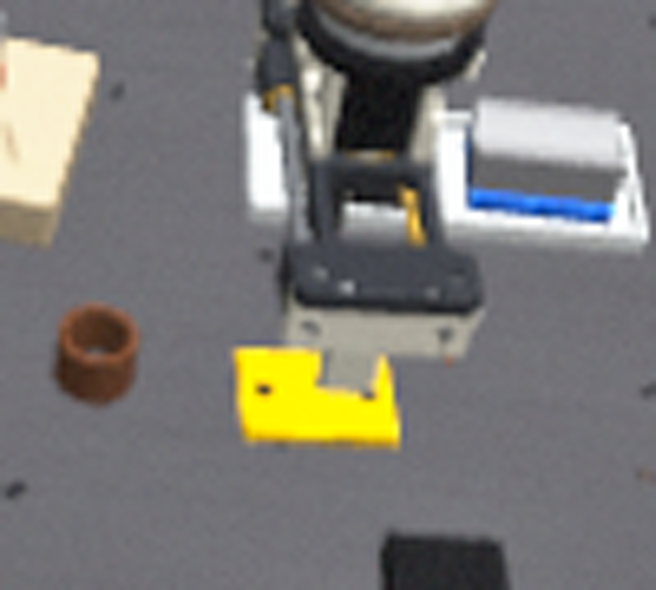

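```bash
python3 -c "
from h import *
k=6.556
uv=proj('scene',[(.6945,.2085,.0665),(.6495,.2077,.008)])
print(uv,(uv+.5-[320,210])*k)
print(onplane('scene',[(320+318/k-.5,210+396/k-.5)],.008))
I=cv2.imread('pics/y1_scene_full.png')[:,:,::-1].copy()
print(rect('scene',blob(I,(345,255,390,285),lambda h,c:(h[...,0]>=20)&(h[...,0]<=35)&(h[...,1]>150)&(h[...,2]>190)),.008))
"
```

```text
[[370.87182384 268.16787648]
 [367.27706361 269.59965616]] [[336.79367711 384.62659821]
 [313.22642904 394.01334577]]
[[0.6504355  0.20985644]]
[650.5, 208.7, 55.7, 72.4, 4.2]
```

```bash
python3 -c "
from h import *
I=cv2.imread('pics/y1_scene_full.png')
cv2.imwrite('pics/z1.png',cv2.resize(I[250:285,350:400],None,fx=16,fy=16,interpolation=0))"
```

```text
(no output)
```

View pics/z1.png

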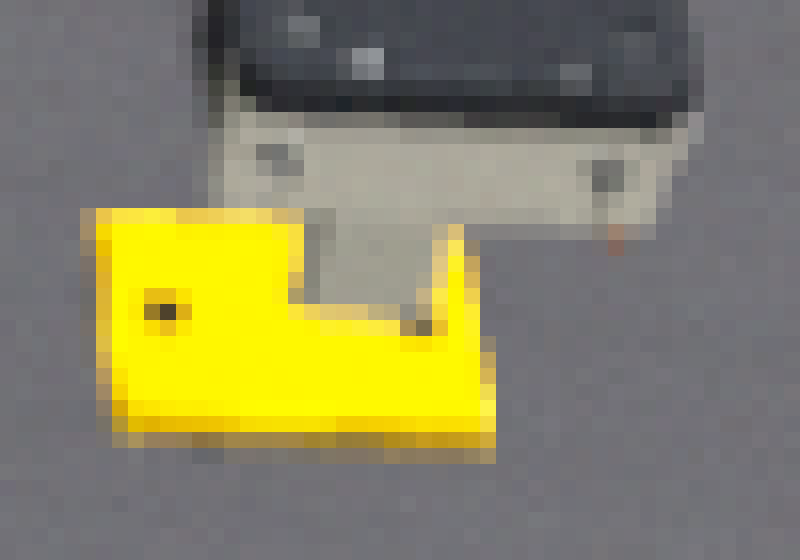

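{"name": "play_rows", "arguments": {
  "targets": [
    [[0.0015,0.001,-0.05],[0,0,0.002],-1],
    [[0.0015,0.001,-0.09],[0,0,0.002],-1],
    [[0.0015,0.001,-0.105],[0,0,0.002],-1],
    [[0.0015,0.001,-0.1055],[0,0,0.002],-1],
    [[0.0015,0.001,-0.1055],[0,0,0.002],1]
  ]
}}

```text
clock: 8.48
tool_pos: [0.6498, 0.2081, 0.1817]
tool_rot: [0.0, 0.684, 0.729, 0.001]
ft_force: [-0.3, -0.2, -0.2]
opening: 0.0858
```

{"name": "play_rows", "arguments": {
  "targets": [
    [[0,0,0],[0,0,0],1],
    [[0,0,0],[0,0,0],1],
    [[0,0,0],[0,0,0],1],
    [[0,0,0],[0,0,0],1],
    [[0,0,0],[0,0,0],1]
  ]
}}

```text
clock: 9.1
tool_pos: [0.6495, 0.2078, 0.1809]
tool_rot: [0.0, 0.684, 0.729, 0.0]
ft_force: [-0.5, -0.8, 0.4]
opening: 0.0491
```

```bash
python3 look.py y2 scene:320,210,420,300; python3 -c "
from h import *
goto(649.5,207.7,182,3.5)"
```

```text
scene scale 6.556 off 320 210
clk 9.15 pos [649.5 207.8 180.9] jaw 3.64 tilt [ 2.e-04  0.e+00 -1.e+00] F [-0.1 -0.5  1.8] open 49.2
shift [ 0.     -0.0002  0.0018] turn -0.0016
```

View pics/y2_scene.png

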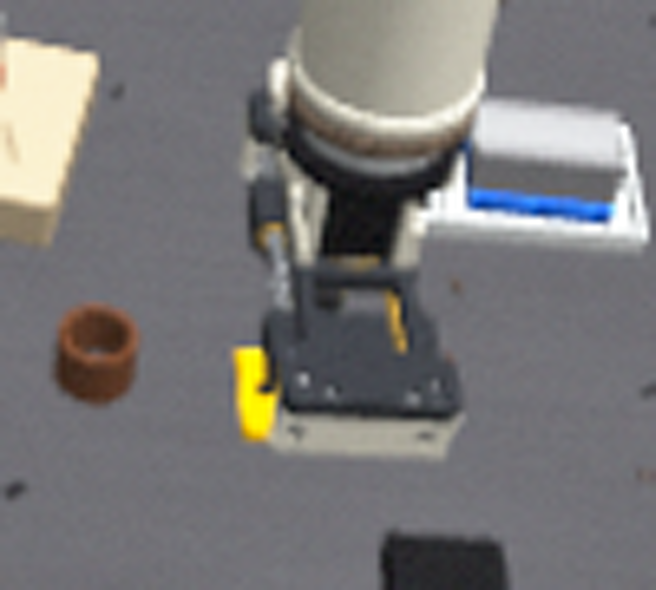

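{"name": "play_rows", "arguments": {
  "targets": [
    [[0,0,0.04],[0,0,0],1],
    [[0,0,0.12],[0,0,0],1],
    [[0,-0.03,0.19],[0,0,-0.01],1],
    [[-0.03,-0.1,0.21],[0,0,-0.04],1],
    [[-0.07,-0.19,0.21],[0,0,-0.06],1]
  ]
}}

```text
clock: 9.78
tool_pos: [0.6076, 0.0946, 0.3101]
tool_rot: [0.001, 0.717, 0.697, 0.002]
ft_force: [1.0, -1.6, -1.8]
opening: 0.0491
```

```bash
python3 -c "
from h import *
goto(453,-270,305,-7)"
```

```text
clk 9.78 pos [607.6  94.6 310.1] jaw -1.68 tilt [ 0.0049  0.0014 -1.    ] F [ 1.  -1.6 -1.8] open 49.1
shift [-0.2577 -0.6077 -0.0084] turn -0.0591
```

{"name": "play_rows", "arguments": {
  "targets": [
    [[-0.05,-0.11,0],[0,0,-0.02],1],
    [[-0.09,-0.21,0],[0,0,-0.03],1],
    [[-0.13,-0.31,0],[0,0,-0.04],1],
    [[-0.17,-0.41,0],[0,0,-0.05],1],
    [[-0.21,-0.5,0],[0,0,-0.056],1]
  ]
}}

```text
clock: 10.4
tool_pos: [0.4858, -0.196, 0.3083]
tool_rot: [0.001, 0.748, 0.664, 0.0]
ft_force: [1.4, -1.2, -1.8]
opening: 0.0487
```

```bash
python3 -c "
from h import *
goto(453,-270,280,-7)"
```

```text
clk 10.4 pos [ 485.8 -196.   308.3] jaw -6.79 tilt [ 0.0015 -0.0013 -1.    ] F [ 1.4 -1.2 -1.8] open 48.7
shift [-0.0547 -0.1234 -0.0471] turn -0.0023
```

{"name": "play_rows", "arguments": {
  "targets": [
    [[-0.05,-0.1,0],[0,0,-0.002],1],
    [[-0.053,-0.12,0],[0,0,-0.002],1],
    [[-0.053,-0.12,-0.03],[0,0,-0.002],1],
    [[-0.053,-0.12,-0.08],[0,0,-0.002],1],
    [[-0.053,-0.12,-0.1],[0,0,-0.002],1]
  ]
}}

```text
clock: 11.02
tool_pos: [0.455, -0.2635, 0.2449]
tool_rot: [-0.002, 0.748, 0.664, 0.0]
ft_force: [-0.5, 1.0, -2.2]
opening: 0.0489
```

{"name": "play_rows", "arguments": {
  "targets": [
    [[0,0,0],[0,0,0],1],
    [[0,0,0],[0,0,0],1]
  ]
}}

```text
clock: 11.28
tool_pos: [0.4557, -0.2656, 0.2474]
tool_rot: [0.0, 0.748, 0.663, 0.0]
ft_force: [0.1, -0.4, -2.1]
opening: 0.0488
```

```bash
python3 look.py y3 scene:190,160,290,234 top:290,195,380,262; python3 -c "
from h import *
goto(453,-270,198,-7)"
```

```text
scene scale 7.973 off 190 160
top scale 8.806 off 290 195
clk 11.38 pos [ 455.5 -266.2  247.7] jaw -6.94 tilt [ 1.5e-03 -8.0e-04 -1.0e+00] F [ 0.7 -0.5 -2.3] open 49.2
shift [-0.0042 -0.0064 -0.0828] turn -0.0006
```

View pics/y3_scene.png

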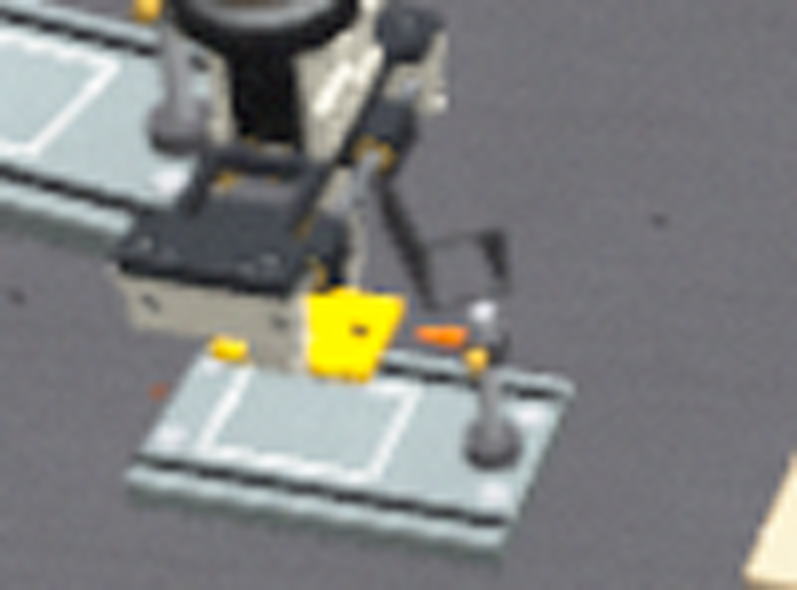

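View pics/y3_top.png

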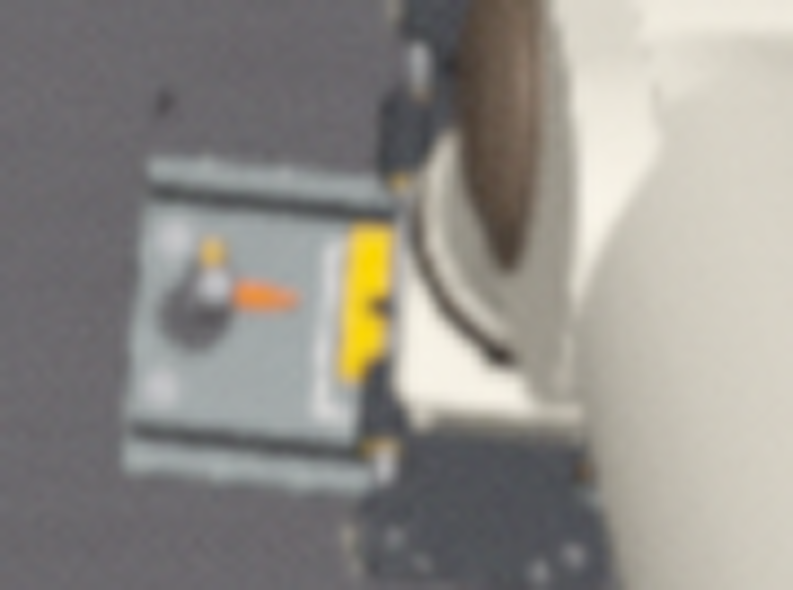

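```bash
python3 -c "
from h import *
k=7.973
f=lambda u,v:(190+(u+.5)/k-.5,160+(v+.5)/k-.5)
print('scene far corner',onplane('scene',[f(404,297)],.0748),'front low',onplane('scene',[f(370,382)],.0668), 'front left low',onplane('scene',[f(213,360)],.0668))
k2=8.806
g=lambda u,v:(290+(u+.5)/k2-.5,195+(v+.5)/k2-.5)
print('top',onplane('top',[g(350,225),g(340,380)],.0748))
c=np.array([.4555,-.2662]);a=np.radians(-6.94);X=np.array([np.cos(a),np.sin(a)]);Y=np.array([-X[1],X[0]])
for sx,sy in((-1,1),(1,1),(1,-1)):print(c+.025*sx*X+.035*sy*Y)
"
```

```text
scene far corner [[ 0.43313152 -0.22656627]] front low [[ 0.48116519 -0.231765  ]] front left low [[ 0.47541941 -0.30107954]]
top [[ 0.48582863 -0.23372644]
 [ 0.43442995 -0.22849601]]
[ 0.43491222 -0.22843569]
[ 0.48454588 -0.23447718]
[ 0.47608778 -0.30396431]
```

{"name": "play_rows", "arguments": {
  "targets": [
    [[-0.004,-0.008,-0.03],[0,0,0],1],
    [[-0.004,-0.008,-0.06],[0,0,0],1],
    [[-0.004,-0.008,-0.076],[0,0,0],1],
    [[-0.004,-0.008,-0.08],[0,0,0],1],
    [[-0.004,-0.008,-0.08],[0,0,0],1]
  ]
}}

```text
clock: 12.0
tool_pos: [0.4526, -0.2709, 0.1986]
tool_rot: [-0.0, 0.749, 0.663, 0.0]
ft_force: [1.2, -0.0, -0.9]
opening: 0.0488
```

```bash
python3 -c "
from h import *
goto(453,-271,197,-7)"
```

```text
clk 12.0 pos [ 452.6 -270.9  198.6] jaw -6.96 tilt [-1.e-04  5.e-04 -1.e+00] F [ 1.2 -0.  -0.9] open 48.8
shift [ 0.0007 -0.0001 -0.0027] turn -0.0005
```

{"name": "play_rows", "arguments": {
  "targets": [
    [[0.0005,0,-0.002],[0,0,0],1],
    [[0.0005,0,-0.003],[0,0,0],1],
    [[0.0005,0,-0.003],[0,0,0],1]
  ]
}}

```text
clock: 12.38
tool_pos: [0.4527, -0.2713, 0.1972]
tool_rot: [0.0, 0.749, 0.663, 0.0]
ft_force: [0.5, 0.7, -2.5]
opening: 0.0486
```

{"name": "play_rows", "arguments": {
  "targets": [
    [[0,0,-0.0015],[0,0,0],1],
    [[0,0,-0.002],[0,0,0],1]
  ]
}}

```text
clock: 12.62
tool_pos: [0.4529, -0.2712, 0.1968]
tool_rot: [0.0, 0.749, 0.663, -0.0]
ft_force: [-3.1, 1.4, 10.7]
opening: 0.049
```

{"name": "play_rows", "arguments": {
  "targets": [
    [[0,0,0],[0,0,0],-1],
    [[0,0,0],[0,0,0],-1],
    [[0,0,0.02],[0,0,0],-1],
    [[0,0,0.08],[0,0,0],-1],
    [[0,0,0.15],[0,0,0],-1]
  ]
}}

```text
clock: 13.25
tool_pos: [0.4525, -0.2709, 0.2869]
tool_rot: [-0.001, 0.749, 0.663, 0.0]
ft_force: [-0.0, -0.1, 0.1]
opening: 0.0908
```

```bash
python3 -c "
from h import *
goto(657,12.5,300,-9.5)"
```

```text
clk 13.25 pos [ 452.5 -270.9  286.9] jaw -6.96 tilt [-7.0e-04  1.1e-03 -1.0e+00] F [-0.  -0.1  0.1] open 90.8
shift [0.3408 0.4724 0.0219] turn -0.0282
```

{"name": "play_rows", "arguments": {
  "targets": [
    [[0.01,0.02,0.02],[0,0,0],-1],
    [[0.07,0.1,0.03],[0,0,-0.01],-1],
    [[0.13,0.19,0.03],[0,0,-0.02],-1],
    [[0.2,0.28,0.03],[0,0,-0.028],-1],
    [[0.26,0.36,0.03],[0,0,-0.028],-1]
  ]
}}

```text
clock: 13.88
tool_pos: [0.606, -0.0576, 0.3036]
tool_rot: [-0.0, 0.763, 0.646, -0.0]
ft_force: [0.6, -1.2, -0.2]
opening: 0.0919
```

```bash
python3 - <<'E'
from h import *
T=cv2.imread("pics/top0.png")[:,:,::-1].copy();Sc=cv2.imread("pics/scene0.png")[:,:,::-1].copy()
f=lambda s,v:(lambda h,c:cv2.morphologyEx(((h[...,0]>=60)&(h[...,0]<=95)&(h[...,1]>s)&(h[...,2]>v)).astype(np.uint8),cv2.MORPH_CLOSE,np.ones((25,25))))
for s,v in((70,40),(90,50),(90,90),(90,105)):
    for n,I,b in(("top",T,(228,155,265,188)),("scene",Sc,(283,250,325,280))):
        print(s,v,n,rect(n,blob(I,b,f(s,v)),.018))
goto(657,12.5,300,-9.5)
p,d=snapshot("top");cv2.imwrite("pics/t5.png",p[:,:,::-1])
p,d=snapshot("scene");cv2.imwrite("pics/s5.png",p[:,:,::-1])
cv2.imwrite("pics/c7.png",cv2.resize(p[196:232,203:268,::-1],(800,443),interpolation=2))
cv2.imwrite("pics/c8.png",cv2.resize(cv2.imread("pics/t5.png")[210:256,300:368],(800,541),interpolation=2))
y=lambda h,c:(h[...,0]>=20)&(h[...,0]<=35)&(h[...,1]>110)&(h[...,2]>60)
T=cv2.imread("pics/t5.png")[:,:,::-1].copy();Sc=cv2.imread("pics/s5.png")[:,:,::-1].copy()
for n,I,b in(("top",T,(322,214,362,250)),("scene",Sc,(205,198,248,228))):print(n,rect(n,blob(I,b,y),.024))
E
```

```text
70 40 top [654.5, 11.6, 51.8, 70.4, -9.0]
70 40 scene [662.1, 13.5, 64.1, 72.8, -9.4]
90 50 top [653.9, 11.4, 49.2, 67.6, -10.1]
90 50 scene [662.3, 13.6, 62.1, 71.1, -9.0]
90 90 top [653.9, 11.4, 49.2, 67.6, -10.1]
90 90 scene [662.3, 13.6, 62.1, 71.1, -9.0]
90 105 top [653.9, 11.4, 49.2, 67.6, -10.1]
90 105 scene [657.8, 14.4, 53.2, 71.1, -9.4]
clk 13.88 pos [606.  -57.6 303.6] jaw -9.5 tilt [-4.e-04 -1.e-04 -1.e+00] F [ 0.6 -1.2 -0.2] open 91.9
shift [ 0.085   0.1169 -0.0059] turn 0.0Traceback (most recent call last):
  File "<stdin>", line 14, in <module>
  File "h.py", line 20, in blob
    k=max(cs,key=cv2.contourArea).reshape(-1,2).astype(float)
      ~~~^^^^^^^^^^^^^^^^^^^^^^^^
ValueError: max() iterable argument is empty
```

View pics/c7.png

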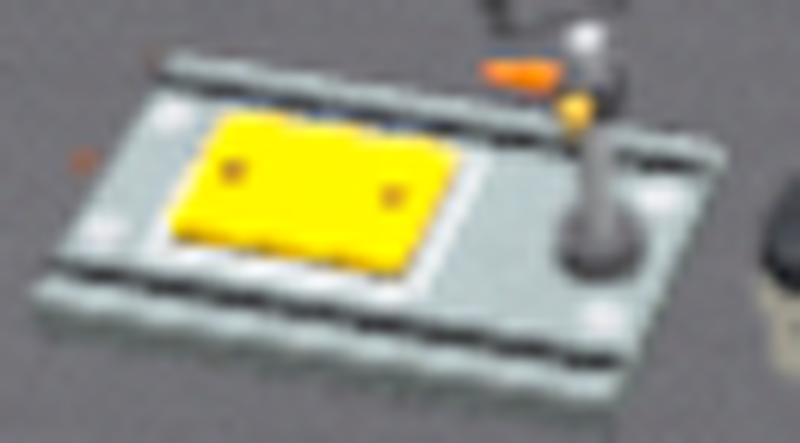

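View pics/c8.png

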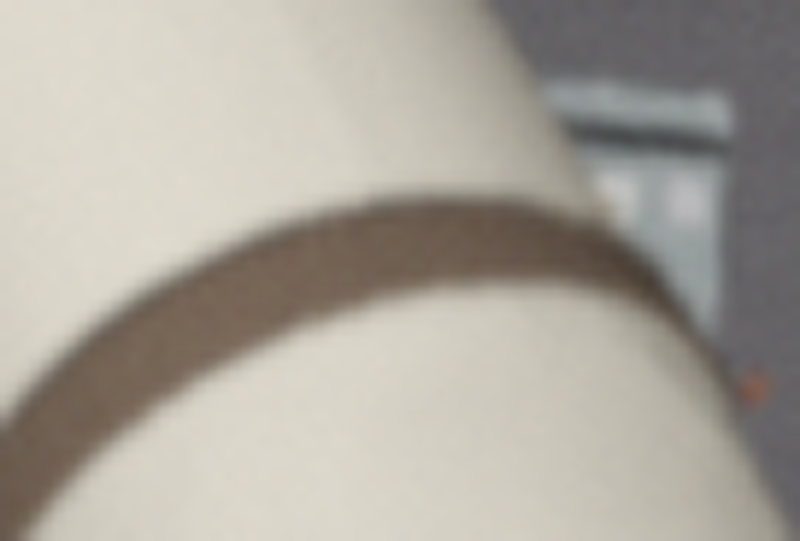

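```bash
python3 - <<'E'
from h import *
Sc=cv2.imread("pics/s5.png")[:,:,::-1].copy()
for v in (60,170,200,215):
    y=lambda h,c:cv2.morphologyEx(((h[...,0]>=20)&(h[...,0]<=35)&(h[...,1]>110)&(h[...,2]>v)).astype(np.uint8),cv2.MORPH_CLOSE,np.ones((25,25)))
    print(v,rect("scene",blob(Sc,(205,198,243,228),y),.024))
E
```

```text
60 [454.5, -269.3, 59.5, 72.9, -6.7]
170 [454.5, -269.3, 59.5, 72.9, -6.7]
200 [454.7, -269.4, 58.9, 73.0, -6.9]
215 [454.9, -269.4, 58.4, 72.9, -6.6]
```

{"name": "play_rows", "arguments": {
  "targets": [
    [[0.05,0.07,0],[0,0,0],-1],
    [[0.083,0.119,-0.01],[0,0,0],-1],
    [[0.083,0.119,-0.06],[0,0,0],-1],
    [[0.083,0.119,-0.1],[0,0,0],-1],
    [[0.083,0.119,-0.1],[0,0,0],-1]
  ]
}}

```text
clock: 14.6
tool_pos: [0.6534, 0.0108, 0.2409]
tool_rot: [-0.002, 0.763, 0.646, -0.002]
ft_force: [-0.8, 0.6, 0.4]
opening: 0.0917
```

```bash
python3 look.py g1 scene:270,230,340,282; python3 -c "
from h import *
goto(656,14,184,-9.4)"
```

```text
scene scale 11.346 off 270 230
clk 14.65 pos [654.3  10.9 242.5] jaw -9.54 tilt [-2.9e-03 -2.0e-04 -1.0e+00] F [0.9 0.7 0.4] open 92.0
shift [ 0.0029  0.0052 -0.0975] turn 0.0016
```

View pics/g1_scene.png

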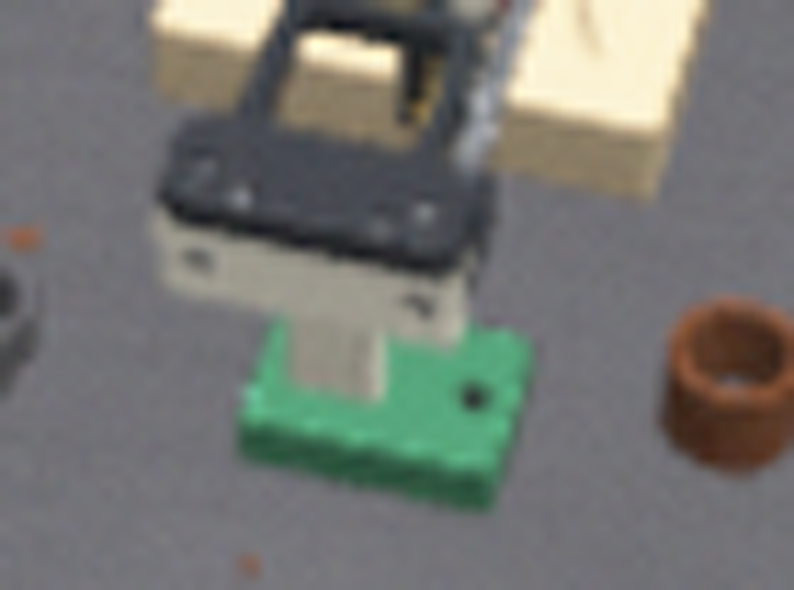

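{"name": "play_rows", "arguments": {
  "targets": [
    [[0.003,0.005,-0.04],[0,0,0.0015],-1],
    [[0.003,0.005,-0.08],[0,0,0.0015],-1],
    [[0.003,0.005,-0.0965],[0,0,0.0015],-1],
    [[0.003,0.005,-0.0965],[0,0,0.0015],-1],
    [[0.003,0.005,-0.0965],[0,0,0.0015],1]
  ]
}}

```text
clock: 15.28
tool_pos: [0.6572, 0.0147, 0.1864]
tool_rot: [0.0, 0.762, 0.647, 0.0]
ft_force: [-0.2, -0.2, -0.2]
opening: 0.0858
```

{"name": "play_rows", "arguments": {
  "targets": [
    [[0,0,0],[0,0,0],1],
    [[0,0,0],[0,0,0],1],
    [[0,0,0],[0,0,0],1],
    [[0,0,0],[0,0,0],1],
    [[0,0,0],[0,0,0],1]
  ]
}}

```text
clock: 15.9
tool_pos: [0.6569, 0.0146, 0.1861]
tool_rot: [0.0, 0.762, 0.647, 0.0]
ft_force: [-0.1, -0.5, 2.3]
opening: 0.0492
```

```bash
python3 -c "
from h import *
goto(656,14,184,-9.4)"
```

```text
clk 15.9 pos [656.9  14.6 186.1] jaw -9.37 tilt [ 1.e-04 -1.e-04 -1.e+00] F [-0.1 -0.5  2.3] open 49.2
shift [-0.0014 -0.001  -0.0035] turn -0.0004
```

{"name": "play_rows", "arguments": {
  "targets": [
    [[0,0,0.03],[0,0,0],1],
    [[0,0,0.1],[0,0,0],1],
    [[-0.02,-0.03,0.17],[0,0,0],1],
    [[-0.07,-0.1,0.2],[0,0,0.01],1],
    [[-0.13,-0.18,0.2],[0,0,0.02],1]
  ]
}}

```text
clock: 16.52
tool_pos: [0.579, -0.0932, 0.3085]
tool_rot: [0.002, 0.751, 0.66, 0.001]
ft_force: [-0.1, -2.1, -5.3]
opening: 0.0494
```

```bash
python3 -c "
from h import *
goto(453,-271,305,-7)"
```

```text
clk 16.52 pos [579.  -93.2 308.5] jaw -7.39 tilt [ 4.3e-03 -6.0e-04 -1.0e+00] F [-0.1 -2.1 -5.3] open 49.4
shift [-0.2099 -0.2963 -0.0059] turn 0.0044
```

{"name": "play_rows", "arguments": {
  "targets": [
    [[-0.06,-0.09,0],[0,0,0.004],1],
    [[-0.12,-0.17,0],[0,0,0.004],1],
    [[-0.18,-0.25,0],[0,0,0.004],1],
    [[-0.205,-0.29,0],[0,0,0.004],1],
    [[-0.205,-0.29,-0.03],[0,0,0.004],1]
  ]
}}

```text
clock: 17.15
tool_pos: [0.4544, -0.2708, 0.2889]
tool_rot: [0.002, 0.752, 0.659, -0.001]
ft_force: [0.4, 1.2, -4.1]
opening: 0.0494
```

{"name": "play_rows", "arguments": {
  "targets": [
    [[0,0,-0.03],[0,0,0],1],
    [[0,0,-0.06],[0,0,0],1],
    [[0,0,-0.06],[0,0,0],1]
  ]
}}

```text
clock: 17.52
tool_pos: [0.4555, -0.2657, 0.2498]
tool_rot: [-0.002, 0.749, 0.662, -0.0]
ft_force: [-0.2, 0.1, -4.2]
opening: 0.0493
```

```bash
python3 look.py g2 scene:190,160,290,234 top:290,195,380,262; python3 -c "
from h import *
goto(453,-271,210,-7)"
```

```text
scene scale 7.973 off 190 160
top scale 8.806 off 290 195
clk 17.62 pos [ 456.4 -266.4  251.6] jaw -7.09 tilt [-3.e-04  1.e-03 -1.e+00] F [ 0.8  0.7 -4.3] open 49.4
shift [-0.0057 -0.0076 -0.0693] turn 0.001
```

View pics/g2_scene.png

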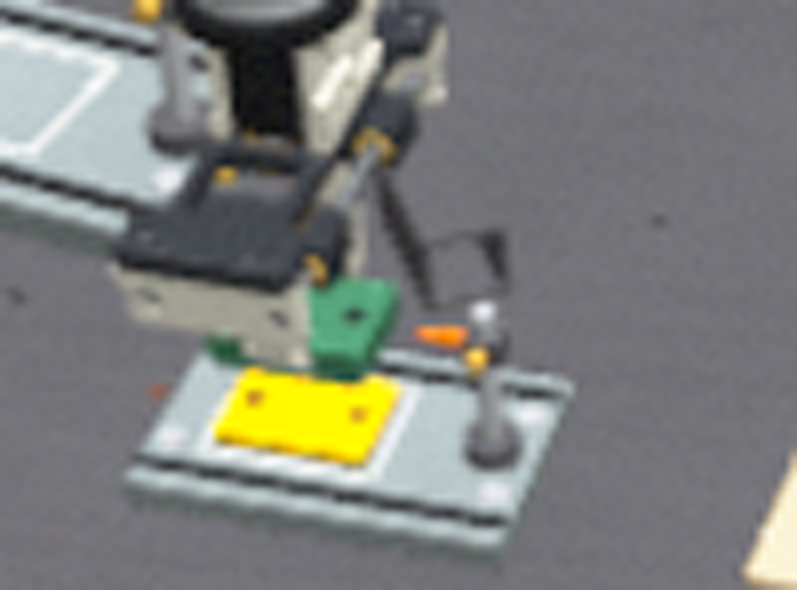

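View pics/g2_top.png

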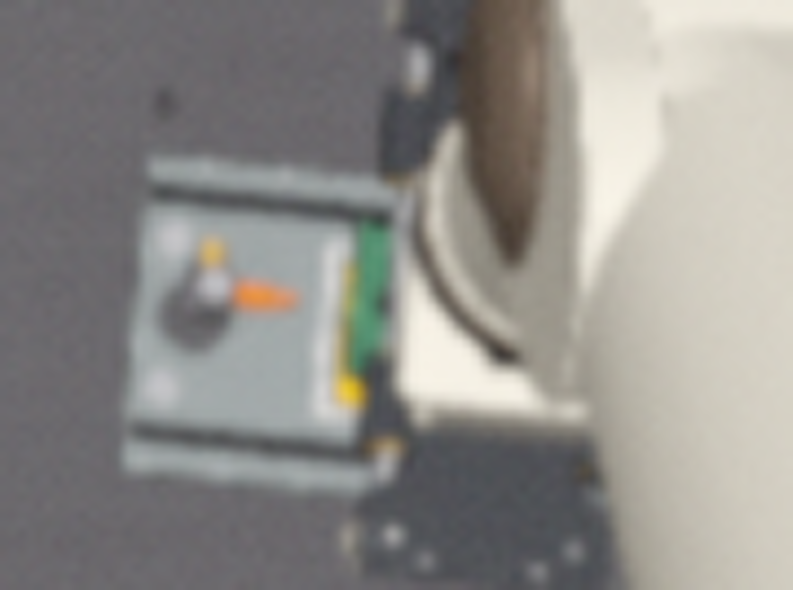

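```bash
python3 -c "
from h import *
k=7.973
f=lambda u,v:(190+(u+.5)/k-.5,160+(v+.5)/k-.5)
print('scene far corner',onplane('scene',[f(399,288)],.0835),'front low',onplane('scene',[f(360,379)],.0655), 'front left low',onplane('scene',[f(211,358)],.0655))
k2=8.806
g=lambda u,v:(290+(u+.5)/k2-.5,195+(v+.5)/k2-.5)
print('top',onplane('top',[g(359,222),g(345,375)],.0835),'yellow',onplane('top',[g(337,402)],.024))
c=np.array([.4564,-.2664]);a=np.radians(-7.09);X=np.array([np.cos(a),np.sin(a)]);Y=np.array([-X[1],X[0]])
for sx,sy in((-1,1),(1,1),(1,-1)):print(c+.025*sx*X+.035*sy*Y)
"
```

```text
scene far corner [[ 0.4378344 -0.2271425]] front low [[ 0.478307  -0.2367997]] front left low [[ 0.47275392 -0.30277781]]
top [[ 0.48540324 -0.23551243]
 [ 0.43507522 -0.22902302]] yellow [[ 0.43249108 -0.23396354]]
[ 0.43591115 -0.22858192]
[ 0.48552883 -0.23475333]
[ 0.47688885 -0.30421808]
```

{"name": "play_rows", "arguments": {
  "targets": [
    [[-0.006,-0.0055,-0.02],[0,0,0.001],1],
    [[-0.006,-0.0055,-0.04],[0,0,0.001],1],
    [[-0.006,-0.0055,-0.06],[0,0,0.001],1],
    [[-0.006,-0.0055,-0.064],[0,0,0.001],1],
    [[-0.006,-0.0055,-0.064],[0,0,0.001],1]
  ]
}}

```text
clock: 18.25
tool_pos: [0.4523, -0.2705, 0.2132]
tool_rot: [-0.0, 0.75, 0.662, 0.0]
ft_force: [0.2, 0.4, -4.4]
opening: 0.0496
```

```bash
python3 -c "
from h import *
goto(452.8,-269.7,210.1,-7)"
```

```text
clk 18.25 pos [ 452.3 -270.5  213.2] jaw -7.1 tilt [-2.e-04  5.e-04 -1.e+00] F [ 0.2  0.4 -4.4] open 49.6
shift [ 0.0008  0.0014 -0.0052] turn 0.0011
```

{"name": "play_rows", "arguments": {
  "targets": [
    [[0.0008,0.0014,-0.003],[0,0,0.001],1],
    [[0.0008,0.0014,-0.0048],[0,0,0.001],1],
    [[0.0008,0.0014,-0.0055],[0,0,0.001],1],
    [[0.0008,0.0014,-0.0055],[0,0,0.001],1]
  ]
}}

```text
clock: 18.75
tool_pos: [0.4527, -0.2699, 0.2103]
tool_rot: [0.0, 0.749, 0.662, 0.0]
ft_force: [-0.3, -0.2, -5.6]
opening: 0.0495
```

{"name": "play_rows", "arguments": {
  "targets": [
    [[0,0,-0.001],[0,0,0],1],
    [[0,0,-0.001],[0,0,0],1]
  ]
}}

```text
clock: 19.0
tool_pos: [0.4528, -0.2699, 0.21]
tool_rot: [0.0, 0.749, 0.662, -0.0]
ft_force: [-2.1, 0.7, 2.2]
opening: 0.0493
```

{"name": "play_rows", "arguments": {
  "targets": [
    [[0,0,0],[0,0,0],-1],
    [[0,0,0],[0,0,0],-1],
    [[0,0,0.02],[0,0,0],-1],
    [[0,0,0.08],[0,0,0],-1],
    [[0,0,0.15],[0,0,0],-1]
  ]
}}

```text
clock: 19.62
tool_pos: [0.4526, -0.2696, 0.3008]
tool_rot: [-0.001, 0.749, 0.663, 0.0]
ft_force: [1.2, -0.1, 0.5]
opening: 0.091
```

```bash
python3 - <<'E'
from h import *
T=cv2.imread("pics/top0.png")[:,:,::-1].copy();Sc=cv2.imread("pics/y1_scene_full.png")[:,:,::-1].copy()
# blue front edge at scene; corners from y1 crop k=6.556 off 320,210 ; top from c4 k=10.667 off 125,205
k=6.556;f=lambda u,v:(320+(u+.5)/k-.5,210+(v+.5)/k-.5)
print('scene block front top L,R z=.040',onplane('scene',[f(472,155),f(622,162)],.040)*1000,'blue bottom L,R z=.004',onplane('scene',[f(468,208),f(612,218)],.004)*1000)
k=10.667;g=lambda u,v:(125+(u+.5)/k-.5,205+(v+.5)/k-.5)
print('top corners z=.04',onplane('top',[g(90,120),g(335,115),g(325,262),g(90,255)],.040)*1000,'blue z.014',onplane('top',[g(112,288),g(352,292)],.014)*1000,'blue right end',onplane('top',[g(362,125)],.014)*1000)
print('tray',onplane('top',[g(70,72),g(738,58),g(730,340),g(65,350)],.012)*1000)
goto(492,323,290,0.4)
E
```

```text
scene block front top L,R z=.040 [[513.10664436 284.73224753]
 [508.86835703 357.07235889]] blue bottom L,R z=.004 [[513.61514985 289.0396822 ]
 [511.67984057 359.48961578]]
top corners z=.04 [[514.1096079  354.72525689]
 [514.40237893 284.55697196]
 [472.34424438 285.85037587]
 [475.36996966 352.91050224]] blue z.014 [[469.38555944 356.12176732]
 [467.16163529 286.21354539]] blue right end [[515.96410098 285.04946036]]
tray [[533.41911712 372.19934103]
 [534.30117104 176.29844846]
 [451.83675479 176.92769199]
 [451.81971466 369.77827894]]
clk 19.62 pos [ 452.6 -269.6  300.8] jaw -7.0 tilt [-4.e-04  9.e-04 -1.e+00] F [ 1.2 -0.1  0.5] open 91.0
shift [ 0.0656  0.9877 -0.018 ] turn 0.0822
```

{"name": "play_rows", "arguments": {
  "targets": [
    [[0,0.05,0.04],[0,0,0.01],-1],
    [[0.01,0.15,0.04],[0,0,0.02],-1],
    [[0.02,0.25,0.04],[0,0,0.03],-1],
    [[0.03,0.35,0.04],[0,0,0.04],-1],
    [[0.035,0.45,0.04],[0,0,0.05],-1]
  ]
}}

```text
clock: 20.25
tool_pos: [0.4739, 0.002, 0.3247]
tool_rot: [0.001, 0.722, 0.691, 0.001]
ft_force: [0.3, -0.9, -0.7]
opening: 0.0915
```

{"name": "play_rows", "arguments": {
  "targets": [
    [[0.01,0.11,0],[0,0,0.01],-1],
    [[0.02,0.22,0],[0,0,0.02],-1],
    [[0.025,0.32,0],[0,0,0.03],-1],
    [[0.03,0.42,-0.01],[0,0,0.035],-1],
    [[0.03,0.48,-0.03],[0,0,0.035],-1]
  ]
}}

```text
clock: 20.88
tool_pos: [0.4914, 0.2921, 0.3071]
tool_rot: [-0.0, 0.702, 0.712, 0.002]
ft_force: [-0.5, 0.3, 0.4]
opening: 0.0919
```

```bash
python3 look.py v1 scene:340,180,440,254 top:300,210,368,256; python3 -c "
from h import *
goto(492.5,322,200,0.5)"
```

```text
scene scale 7.973 off 340 180
top scale 11.765 off 300 210
clk 20.98 pos [489.6 293.7 306. ] jaw 1.06 tilt [-8.0e-04  4.3e-03 -1.0e+00] F [-0.8  0.6 -0.1] open 91.7
shift [ 0.0048  0.0472 -0.1766] turn -0.0063
```

View pics/v1_scene.png

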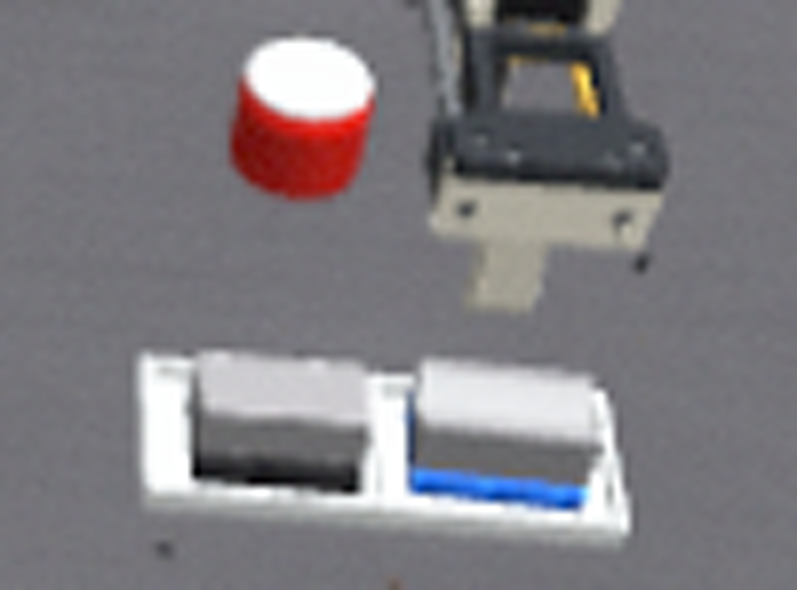

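View pics/v1_top.png

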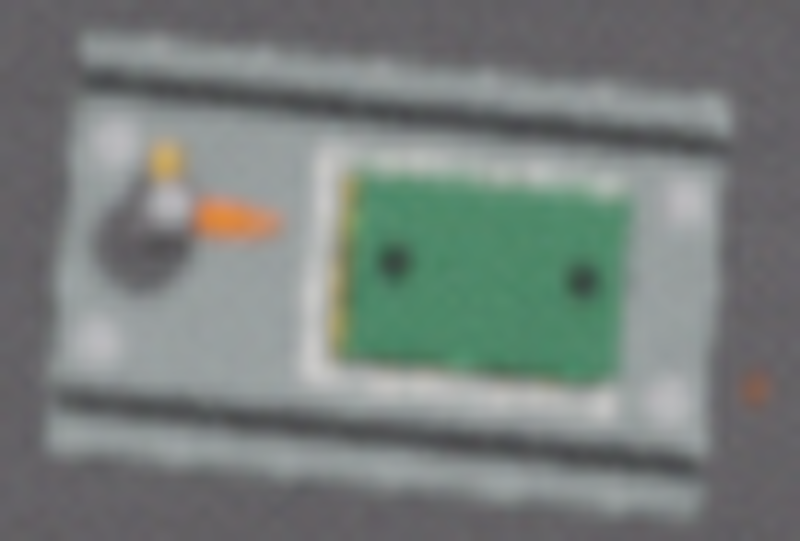

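```bash
python3 - <<'E'
from h import *
T=cv2.imread("pics/v1_top_full.png")[:,:,::-1].copy();Sc=cv2.imread("pics/v1_scene_full.png")[:,:,::-1].copy()
f=lambda s,v:(lambda h,c:cv2.morphologyEx(((h[...,0]>=60)&(h[...,0]<=95)&(h[...,1]>s)&(h[...,2]>v)).astype(np.uint8),cv2.MORPH_CLOSE,np.ones((25,25))))
for s,v in((90,50),(100,105),(90,115)):
    for n,I,b in(("top",T,(318,214,362,250)),("scene",Sc,(205,190,245,228))):
        print(s,v,n,rect(n,blob(I,b,f(s,v)),.042))
# yellow sliver +y end in top: end edge
k=11.765;g=lambda u,v:(300+(u+.5)/k-.5,210+(v+.5)/k-.5)
print('yellow +y end edge z=.024',onplane('top',[g(340,172),g(328,360)],.024)*1000)
print('green corners z=.042',onplane('top',[g(352,168),g(632,192),g(617,383),g(338,358)],.042)*1000)
# vee
k=7.973;q=lambda u,v:(340+(u+.5)/k-.5,180+(v+.5)/k-.5)
print('vee blue low L R',onplane('scene',[q(410,490),q(583,508)],.005)*1000,'front top',onplane('scene',[q(418,430),q(595,440)],.04)*1000,'rear top',onplane('scene',[q(425,358),q(597,378)],.04)*1000)
print('tray front corners z=.012',onplane('scene',[q(150,500),q(628,532)],.012)*1000)
E
```

```text
90 50 top [450.8, -271.3, 43.7, 65.0, -7.1]
90 50 scene [459.8, -269.7, 63.6, 74.0, -7.7]
100 105 top [450.7, -271.1, 42.3, 63.6, -7.2]
100 105 scene [455.7, -269.1, 53.7, 73.1, -8.0]
90 115 top [450.8, -271.3, 43.7, 65.0, -7.1]
90 115 scene [453.8, -269.5, 53.9, 71.8, -5.7]
yellow +y end edge z=.024 [[ 481.41213557 -237.65709405]
 [ 432.71006365 -232.75017767]]
green corners z=.042 [[ 479.74593034 -238.30874652]
 [ 472.42581984 -309.26009407]
 [ 423.81638728 -303.13359625]
 [ 431.29979605 -232.93288254]]
vee blue low L R [[513.30743742 288.96839185]
 [514.8946697  358.15387481]] front top [[514.23180938 285.96963042]
 [511.13940098 355.99409448]] rear top [[470.50350805 292.0764475 ]
 [473.9066966  361.05027022]]
tray front corners z=.012 [[539.61455622 181.97585041]
 [533.54202146 372.25676296]]
```

{"name": "play_rows", "arguments": {
  "targets": [
    [[0.005,0.048,-0.02],[0,0,-0.011],-1],
    [[0.005,0.048,-0.06],[0,0,-0.011],-1],
    [[0.005,0.048,-0.1],[0,0,-0.011],-1],
    [[0.005,0.048,-0.12],[0,0,-0.011],-1],
    [[0.005,0.048,-0.12],[0,0,-0.011],-1]
  ]
}}

```text
clock: 21.6
tool_pos: [0.4948, 0.3162, 0.2334]
tool_rot: [-0.0, 0.71, 0.705, -0.001]
ft_force: [0.2, 0.3, -0.1]
opening: 0.0919
```

```bash
python3 look.py v2 scene:365,195,435,247; python3 -c "
from h import *
goto(492.8,322.5,195.5,0)"
```

```text
scene scale 11.346 off 365 195
clk 21.65 pos [495.  316.6 234.1] jaw -0.4 tilt [ 2.e-04  1.e-04 -1.e+00] F [ 0.9 -0.5 -0.4] open 91.7
shift [-0.0037  0.0098 -0.0643] turn 0.0044
```

View pics/v2_scene.png

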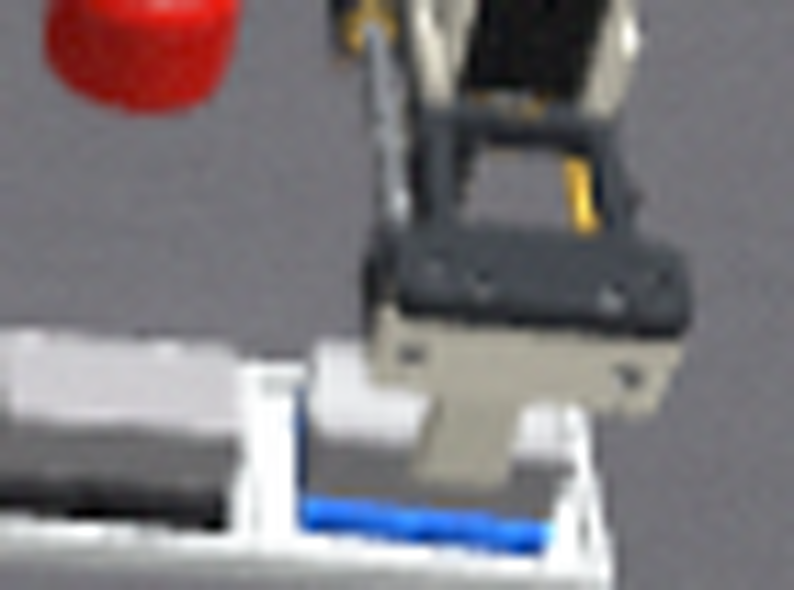

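```bash
python3 -c "
from h import *
k=11.346
q=proj('scene',[(.541,.3162,.0561),(.56,.3162,.0561),(.5178,.3225,.009)]);print((q+.5-[365,195])*k)
f=lambda u,v:(365+(u+.5)/k-.5,195+(v+.5)/k-.5)
print(onplane('scene',[f(302,515),f(550,537)],.009)*1000)
"
```

```text
[[441.30193357 477.55311391]
 [448.07747745 526.17406412]
 [423.35418716 539.61492336]]
[[512.26776804 288.90969842]
 [512.33798237 358.66994234]]
```

{"name": "play_rows", "arguments": {
  "targets": [
    [[-0.0035,0.0105,-0.03],[0,0,0.004],-1],
    [[-0.0035,0.0105,-0.055],[0,0,0.004],-1],
    [[-0.0035,0.0105,-0.063],[0,0,0.004],-1],
    [[-0.0035,0.0105,-0.063],[0,0,0.004],-1],
    [[-0.0035,0.0105,-0.063],[0,0,0.004],1]
  ]
}}

```text
clock: 22.28
tool_pos: [0.4927, 0.3234, 0.196]
tool_rot: [0.0, 0.707, 0.707, 0.0]
ft_force: [-0.3, -0.1, -0.2]
opening: 0.0858
```

{"name": "play_rows", "arguments": {
  "targets": [
    [[0,0,0],[0,0,0],1],
    [[0,0,0],[0,0,0],1],
    [[0,0,0],[0,0,0],1],
    [[0,0,0],[0,0,0],1],
    [[0,0,0],[0,0,0],1]
  ]
}}

```text
clock: 22.9
tool_pos: [0.4929, 0.3233, 0.1959]
tool_rot: [0.0, 0.707, 0.707, 0.0]
ft_force: [1.7, 0.3, -0.5]
opening: 0.0399
```

{"name": "play_rows", "arguments": {
  "targets": [
    [[0,0,0],[0,0,0],1],
    [[0,0,0],[0,0,0],1]
  ]
}}

```text
clock: 23.15
tool_pos: [0.493, 0.3233, 0.1959]
tool_rot: [0.0, 0.707, 0.707, 0.0]
ft_force: [2.9, 1.7, -0.4]
opening: 0.0397
```

```bash
python3 -c "
from h import *
goto(452.8,-270,280,-7)"
```

```text
clk 23.15 pos [493.  323.3 195.9] jaw -0.01 tilt [ 8.e-04  4.e-04 -1.e+00] F [ 2.9  1.7 -0.4] open 39.7
shift [-0.067  -0.9888  0.1402] turn -0.0777
```

{"name": "play_rows", "arguments": {
  "targets": [
    [[0,0,0.03],[0,0,0],1],
    [[0,0,0.1],[0,0,0],1],
    [[0,0,0.18],[0,0,0],1],
    [[-0.01,-0.05,0.22],[0,0,-0.01],1],
    [[-0.02,-0.13,0.22],[0,0,-0.02],1]
  ]
}}

```text
clock: 23.78
tool_pos: [0.4796, 0.2469, 0.3304]
tool_rot: [-0.0, 0.717, 0.697, 0.002]
ft_force: [0.7, -1.2, -7.7]
opening: 0.0394
```

{"name": "play_rows", "arguments": {
  "targets": [
    [[-0.005,-0.09,0],[0,0,-0.01],1],
    [[-0.012,-0.18,0],[0,0,-0.02],1],
    [[-0.019,-0.27,0],[0,0,-0.03],1],
    [[-0.026,-0.36,0],[0,0,-0.04],1],
    [[-0.033,-0.45,0],[0,0,-0.05],1]
  ]
}}

```text
clock: 24.4
tool_pos: [0.4592, -0.0261, 0.3278]
tool_rot: [-0.0, 0.745, 0.667, -0.001]
ft_force: [1.1, -0.4, -7.7]
opening: 0.0399
```

```bash
python3 -c "
from h import *
goto(452.8,-270,328,-7)"
```

```text
clk 24.4 pos [459.2 -26.1 327.8] jaw -6.29 tilt [-1.9e-03 -4.0e-04 -1.0e+00] F [ 1.1 -0.4 -7.7] open 39.9
shift [-1.070e-02 -4.064e-01  3.000e-04] turn -0.0079
```

{"name": "play_rows", "arguments": {
  "targets": [
    [[-0.002,-0.09,0],[0,0,-0.006],1],
    [[-0.005,-0.18,0],[0,0,-0.006],1],
    [[-0.008,-0.27,0],[0,0,-0.006],1],
    [[-0.01,-0.35,0],[0,0,-0.006],1],
    [[-0.01,-0.385,0],[0,0,-0.006],1]
  ]
}}

```text
clock: 25.02
tool_pos: [0.453, -0.2588, 0.3275]
tool_rot: [-0.001, 0.749, 0.662, -0.001]
ft_force: [-0.1, 1.3, -8.3]
opening: 0.0396
```

{"name": "play_rows", "arguments": {
  "targets": [
    [[0,0,-0.02],[0,0,0],1],
    [[0,0,-0.06],[0,0,0],1],
    [[0,0,-0.08],[0,0,0],1],
    [[0,0,-0.08],[0,0,0],1]
  ]
}}

```text
clock: 25.52
tool_pos: [0.4543, -0.2542, 0.2788]
tool_rot: [-0.002, 0.747, 0.664, -0.0]
ft_force: [-0.4, 0.3, -8.5]
opening: 0.0394
```

```bash
python3 look.py w1 scene:190,160,290,234 top:290,195,380,262; python3 -c "
from h import *
goto(452.8,-270,234,-7)"
```

```text
scene scale 7.973 off 190 160
top scale 8.806 off 290 195
clk 25.62 pos [ 455.2 -255.   280.2] jaw -6.76 tilt [ 4.e-04  2.e-04 -1.e+00] F [ 1.4  0.  -8.2] open 39.3
shift [-0.0041 -0.025  -0.077 ] turn -0.0026
```

View pics/w1_scene.png

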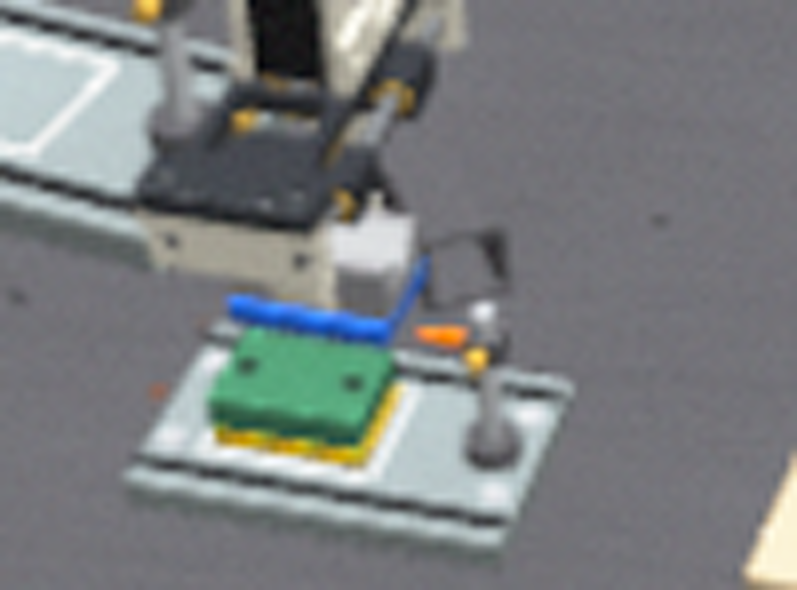

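View pics/w1_top.png

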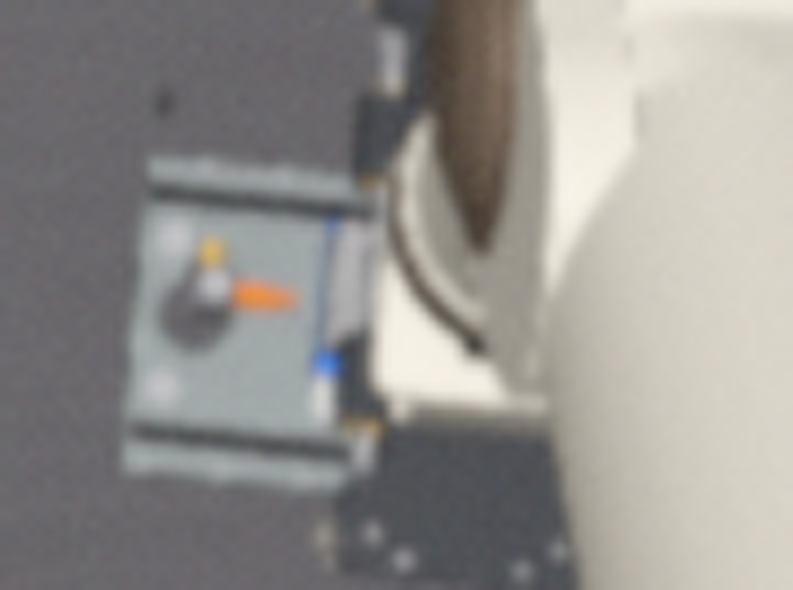

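```bash
python3 -c "
from h import *
k=7.973
f=lambda u,v:(190+(u+.5)/k-.5,160+(v+.5)/k-.5)
print('far',onplane('scene',[f(429,259)],.0983),'FR low',onplane('scene',[f(389,342)],.0883),'FL low',onplane('scene',[f(229,315)],.0883),'FL top',onplane('scene',[f(230,297)],.0983))
k2=8.806
g=lambda u,v:(290+(u+.5)/k2-.5,195+(v+.5)/k2-.5)
print('top',onplane('top',[g(327,220),g(313,375)],.0983))
c=np.array([.4552,-.255]);a=np.radians(-6.76);X=np.array([np.cos(a),np.sin(a)]);Y=np.array([-X[1],X[0]])
for sx,sy in((-1,1),(1,1),(1,-1)):print(c+.025*sx*X+.035*sy*Y)
"
```

```text
far [[ 0.43481097 -0.21368171]] FR low [[ 0.4793679  -0.22235683]] FL low [[ 0.47039166 -0.29301862]] FL top [[ 0.4704707  -0.29147315]]
top [[ 0.48387665 -0.22310283]
 [ 0.43358156 -0.21675572]]
[ 0.43449368 -0.21730055]
[ 0.48414607 -0.22318609]
[ 0.47590632 -0.29269945]
```

{"name": "play_rows", "arguments": {
  "targets": [
    [[-0.004,-0.0258,-0.01],[0,0,-0.0026],1],
    [[-0.004,-0.0258,-0.03],[0,0,-0.0026],1],
    [[-0.004,-0.0258,-0.055],[0,0,-0.0026],1],
    [[-0.004,-0.0258,-0.072],[0,0,-0.0026],1],
    [[-0.004,-0.0258,-0.072],[0,0,-0.0026],1]
  ]
}}

```text
clock: 26.25
tool_pos: [0.4519, -0.2706, 0.2353]
tool_rot: [-0.001, 0.749, 0.662, -0.0]
ft_force: [-0.1, -0.6, -8.1]
opening: 0.0397
```

```bash
python3 -c "
from h import *
goto(452.8,-270.5,234,-7)"
```

```text
clk 26.25 pos [ 451.9 -270.6  235.3] jaw -7.04 tilt [-0.002   0.0018 -1.    ] F [-0.1 -0.6 -8.1] open 39.7
shift [ 0.0014  0.0001 -0.0021] turn 0.0004
```

{"name": "play_rows", "arguments": {
  "targets": [
    [[0,0,0],[0,0,0],1],
    [[0,0,0],[0,0,0],1]
  ]
}}

```text
clock: 26.5
tool_pos: [0.4528, -0.2713, 0.2371]
tool_rot: [0.0, 0.749, 0.662, 0.0]
ft_force: [-0.7, 0.2, -8.3]
opening: 0.0397
```

```bash
python3 -c "
from h import *
goto(452.8,-270.5,234,-7)"
```

```text
clk 26.5 pos [ 452.8 -271.3  237.1] jaw -7.07 tilt [ 9.e-04 -5.e-04 -1.e+00] F [-0.7  0.2 -8.3] open 39.7
shift [ 0.0001  0.0013 -0.0051] turn 0.0007
```

{"name": "play_rows", "arguments": {
  "targets": [
    [[0,0.0013,-0.003],[0,0,0.0007],1],
    [[0,0.0013,-0.0045],[0,0,0.0007],1],
    [[0,0.0013,-0.0055],[0,0,0.0007],1],
    [[0,0.0013,-0.0055],[0,0,0.0007],1]
  ]
}}

```text
clock: 27.0
tool_pos: [0.4525, -0.2704, 0.2338]
tool_rot: [0.0, 0.749, 0.663, -0.0]
ft_force: [-2.6, 0.8, 3.1]
opening: 0.0394
```

{"name": "play_rows", "arguments": {
  "targets": [
    [[0,0,0],[0,0,0],-1],
    [[0,0,0],[0,0,0],-1],
    [[0,0,0.02],[0,0,0],-1],
    [[0,0,0.07],[0,0,0],-1],
    [[0,0,0.12],[0,0,0],-1]
  ]
}}

```text
clock: 27.62
tool_pos: [0.4527, -0.2704, 0.3068]
tool_rot: [0.0, 0.749, 0.663, 0.0]
ft_force: [-0.5, -0.3, 0.0]
opening: 0.0853
```

{"name": "play_rows", "arguments": {
  "targets": [
    [[0.01,0.06,0.03],[0,0,0],-1],
    [[0.03,0.15,0.04],[0,0,-0.01],-1],
    [[0.045,0.25,0.04],[0,0,-0.02],-1],
    [[0.06,0.35,0.04],[0,0,-0.028],-1],
    [[0.07,0.43,0.04],[0,0,-0.028],-1]
  ]
}}

```text
clock: 28.25
tool_pos: [0.4948, -0.0097, 0.3306]
tool_rot: [0.001, 0.763, 0.646, 0.001]
ft_force: [-0.1, -0.1, -0.7]
opening: 0.0916
```

```bash
python3 look.py x1 scene:190,170,290,244 top:300,205,380,262; python3 -c "
from h import *
goto(498.7,16.3,227,-9.5)"
```

```text
scene scale 7.973 off 190 170
top scale 10.0 off 300 205
clk 28.35 pos [494.8  -5.8 331. ] jaw -8.97 tilt [ 0.0034  0.0029 -1.    ] F [ 0.8 -0.2 -0.1] open 91.5
shift [ 0.0064  0.0368 -0.1734] turn -0.0059
```

View pics/x1_scene.png

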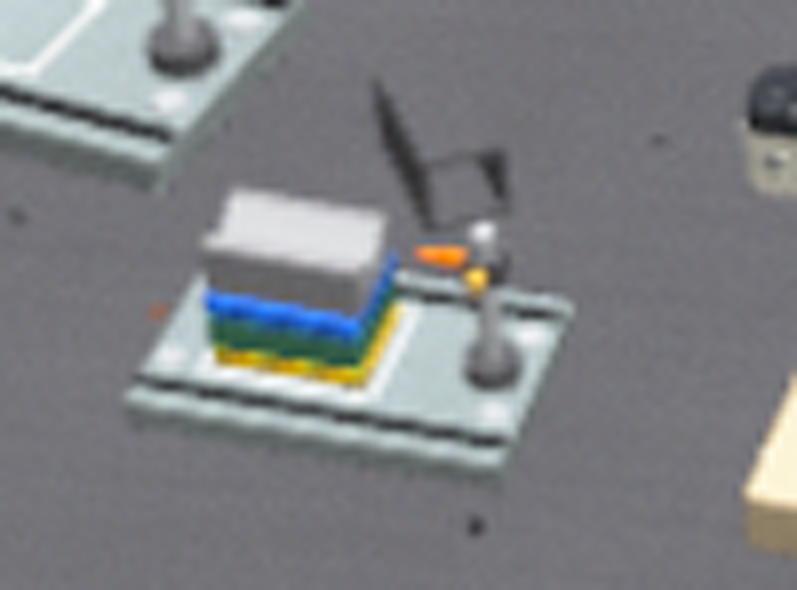

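View pics/x1_top.png

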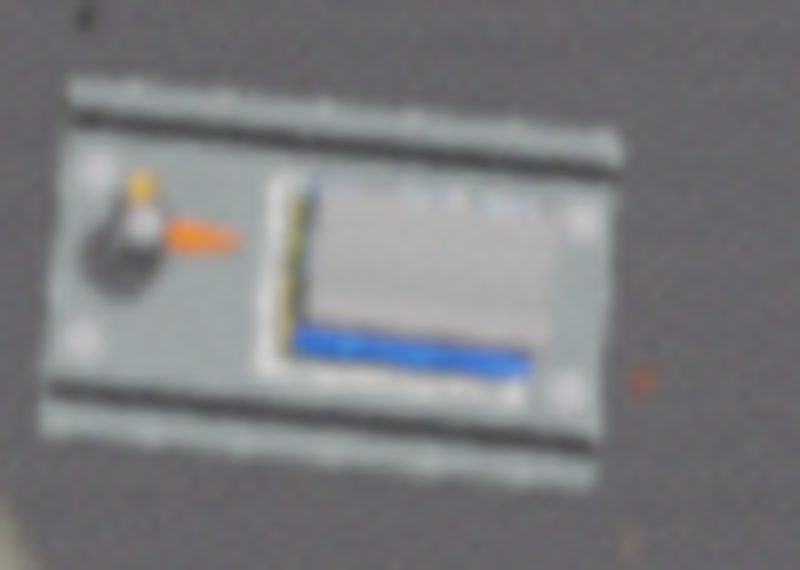

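```bash
python3 - <<'E'
from h import *
I=cv2.imread('pics/x1_scene_full.png')
cv2.imwrite('pics/z2.png',cv2.resize(I[192:222,208:248],None,fx=20,fy=20,interpolation=0)[:600])
c=np.array([.4528,-.270]);a=np.radians(-7);X=np.array([np.cos(a),np.sin(a)]);Y=np.array([-X[1],X[0]])
for nm,z,w,l in(("outline",.016,.028,.039),("y bot",.016,.025,.035),("y top",.024,.025,.035),("g top",.042,.025,.035),("b top",.052,.025,.035),("v top",.078,.020,.035)):
    P=[np.r_[c+w*sx*X+l*sy*Y,z] for sx,sy in((1,-1),(1,1),(-1,1),(-1,-1))]
    print(nm,((proj('scene',P)+.5-[208,192])*20).round(0).tolist(),"| top10:",((proj('top',P)+.5-[300,205])*10).round(0).tolist())
E
```

```text
outline [[145.0, 484.0], [570.0, 558.0], [675.0, 352.0], [261.0, 282.0]] | top10: [[530.0, 215.0], [276.0, 188.0], [260.0, 369.0], [516.0, 396.0]]
y bot [[173.0, 476.0], [554.0, 543.0], [648.0, 359.0], [276.0, 296.0]] | top10: [[516.0, 223.0], [288.0, 199.0], [274.0, 361.0], [504.0, 385.0]]
y top [[168.0, 442.0], [551.0, 508.0], [645.0, 324.0], [271.0, 262.0]] | top10: [[521.0, 219.0], [291.0, 195.0], [277.0, 358.0], [509.0, 382.0]]
g top [[156.0, 364.0], [542.0, 430.0], [637.0, 246.0], [261.0, 184.0]] | top10: [[533.0, 211.0], [299.0, 186.0], [285.0, 352.0], [520.0, 376.0]]
b top [[150.0, 319.0], [537.0, 385.0], [633.0, 202.0], [255.0, 140.0]] | top10: [[539.0, 206.0], [304.0, 181.0], [290.0, 348.0], [526.0, 373.0]]
v top [[143.0, 184.0], [535.0, 250.0], [613.0, 104.0], [229.0, 41.0]] | top10: [[555.0, 210.0], [314.0, 184.0], [303.0, 321.0], [545.0, 347.0]]
```

View pics/z2.png

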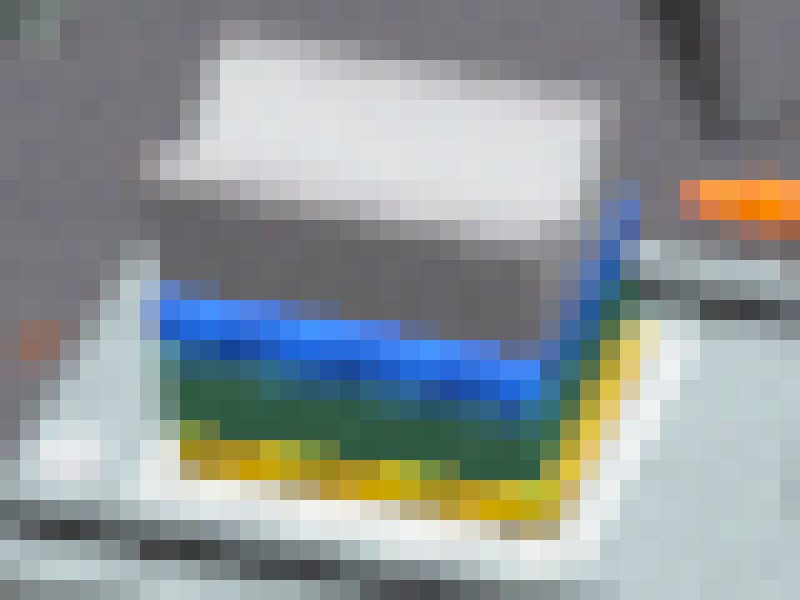

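{"name": "play_rows", "arguments": {
  "targets": [
    [[0.0065,0.037,-0.02],[0,0,-0.006],-1],
    [[0.0065,0.037,-0.05],[0,0,-0.006],-1],
    [[0.0065,0.037,-0.08],[0,0,-0.006],-1],
    [[0.0065,0.037,-0.08],[0,0,-0.006],-1]
  ]
}}

```text
clock: 28.85
tool_pos: [0.4973, 0.0084, 0.2794]
tool_rot: [-0.001, 0.767, 0.642, -0.002]
ft_force: [0.3, 0.0, -0.2]
opening: 0.0918
```

```bash
python3 look.py r1 scene:270,180,350,240; python3 -c "
from h import *
goto(498.7,16.3,227,-9.5)"
```

```text
scene scale 9.833 off 270 180
clk 28.9 pos [497.8   8.7 280.3] jaw -10.14 tilt [-2.3e-03  1.0e-04 -1.0e+00] F [-0.6 -0.6  0.6] open 91.8
shift [ 0.0015  0.0126 -0.0888] turn 0.0071
```

View pics/r1_scene.png

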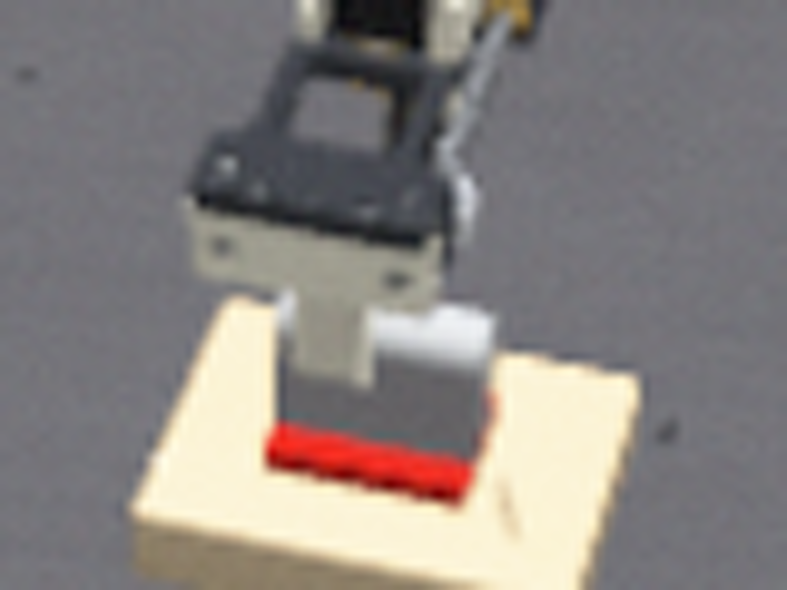

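{"name": "play_rows", "arguments": {
  "targets": [
    [[0.0015,0.012,-0.03],[0,0,0.007],-1],
    [[0.0015,0.012,-0.065],[0,0,0.007],-1],
    [[0.0015,0.012,-0.085],[0,0,0.007],-1],
    [[0.0015,0.012,-0.085],[0,0,0.007],1],
    [[0.0015,0.012,-0.085],[0,0,0.007],1]
  ]
}}

```text
clock: 29.52
tool_pos: [0.4994, 0.0171, 0.2304]
tool_rot: [0.0, 0.763, 0.647, 0.0]
ft_force: [0.1, -0.3, -0.6]
opening: 0.0762
```

{"name": "play_rows", "arguments": {
  "targets": [
    [[0,0,0],[0,0,0],1],
    [[0,0,0],[0,0,0],1],
    [[0,0,0],[0,0,0],1],
    [[0,0,0],[0,0,0],1],
    [[0,0,0],[0,0,0],1]
  ]
}}

```text
clock: 30.15
tool_pos: [0.4992, 0.0169, 0.2303]
tool_rot: [0.0, 0.763, 0.646, 0.0]
ft_force: [-0.0, 0.2, 0.5]
opening: 0.0264
```

{"name": "play_rows", "arguments": {
  "targets": [
    [[0,0,0],[0,0,0],1],
    [[0,0,0],[0,0,0],1],
    [[0,0,0],[0,0,0],1]
  ]
}}

```text
clock: 30.52
tool_pos: [0.4991, 0.0169, 0.2303]
tool_rot: [-0.0, 0.763, 0.646, -0.0]
ft_force: [-0.3, -0.0, 2.9]
opening: 0.0237
```

```bash
python3 -c "
from h import *
goto(492.7,322.5,300,0)"
```

```text
clk 30.52 pos [499.1  16.9 230.3] jaw -9.45 tilt [-3.e-04 -1.e-04 -1.e+00] F [-0.3 -0.   2.9] open 23.7
shift [-0.0107  0.5093  0.1162] turn 0.105
```

{"name": "play_rows", "arguments": {
  "targets": [
    [[0,0,0.03],[0,0,0],1],
    [[0,0,0.08],[0,0,0],1],
    [[0,0.06,0.12],[0,0,0.01],1],
    [[-0.002,0.14,0.12],[0,0,0.03],1],
    [[-0.004,0.23,0.12],[0,0,0.05],1]
  ]
}}

```text
clock: 31.15
tool_pos: [0.4966, 0.155, 0.3029]
tool_rot: [0.0, 0.737, 0.675, -0.0]
ft_force: [1.0, 0.9, -8.2]
opening: 0.0238
```

{"name": "play_rows", "arguments": {
  "targets": [
    [[-0.002,0.09,0],[0,0,0.02],1],
    [[-0.004,0.18,0],[0,0,0.04],1],
    [[-0.006,0.25,0],[0,0,0.055],1],
    [[-0.006,0.28,0],[0,0,0.055],1],
    [[-0.006,0.28,0],[0,0,0.055],1]
  ]
}}

```text
clock: 31.78
tool_pos: [0.4923, 0.3242, 0.3023]
tool_rot: [-0.001, 0.706, 0.708, -0.0]
ft_force: [-0.4, -1.5, -8.0]
opening: 0.0236
```

```bash
python3 look.py p1 scene:350,180,430,240 top:120,190,210,250; python3 -c "
from h import *
goto(492.7,322.5,202.5,0.3)"
```

```text
scene scale 9.833 off 350 180
top scale 8.889 off 120 190
clk 31.88 pos [493.3 321.4 301.7] jaw -0.06 tilt [-0.0011 -0.0024 -1.    ] F [-0.2 -1.1 -9.5] open 23.7
shift [-0.001   0.0019 -0.1654] turn 0.004
```

View pics/p1_scene.png

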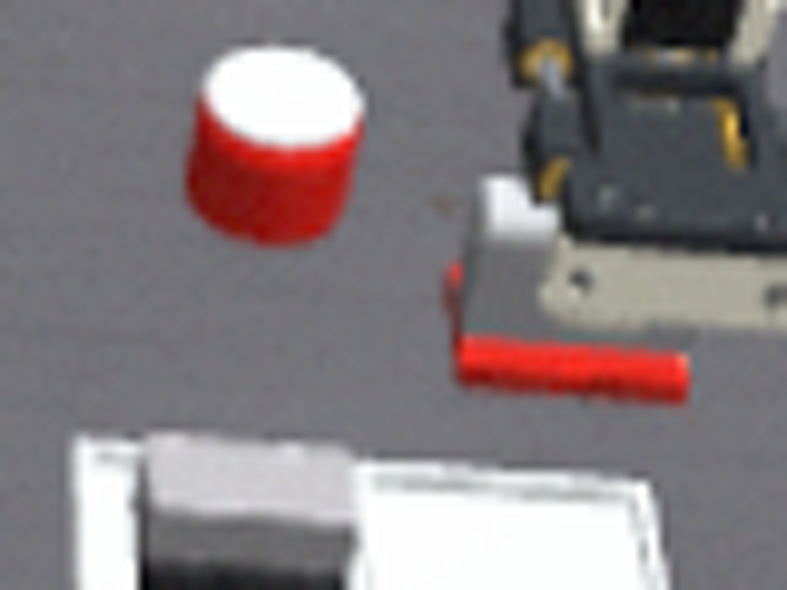

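View pics/p1_top.png

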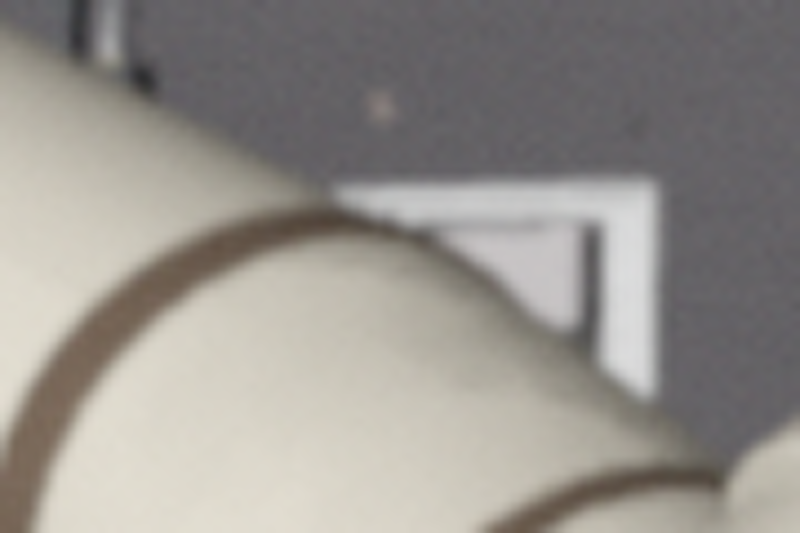

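```bash
python3 -c "
from h import *
k=9.833
f=lambda u,v:(350+(u+.5)/k-.5,180+(v+.5)/k-.5)
print(onplane('scene',[f(460,384),f(688,403)],.1034)*1000,onplane('scene',[f(460,340),f(688,355)],.1134)*1000)"
```

```text
[[512.41515443 288.2203455 ]
 [512.51780628 358.57354144]] [[502.69904616 287.18970703]
 [500.99135556 357.80559893]]
```

{"name": "play_rows", "arguments": {
  "targets": [
    [[-0.001,0,-0.04],[0,0,0.003],1],
    [[-0.001,0,-0.09],[0,0,0.003],1],
    [[-0.001,0,-0.13],[0,0,0.003],1],
    [[-0.001,0,-0.145],[0,0,0.003],1],
    [[-0.001,0,-0.145],[0,0,0.003],1]
  ]
}}

```text
clock: 32.5
tool_pos: [0.4927, 0.3226, 0.2149]
tool_rot: [-0.0, 0.706, 0.709, -0.0]
ft_force: [-0.2, 0.1, -7.9]
opening: 0.0237
```

```bash
python3 look.py p2 scene:350,195,430,255; python3 -c "
from h import *
goto(492.9,321.5,202.5,0.3)"
```

```text
scene scale 9.833 off 350 195
clk 32.55 pos [492.9 323.1 215.7] jaw 0.26 tilt [ 3.e-04  5.e-04 -1.e+00] F [-0.3  0.7 -7.7] open 23.7
shift [-0.     -0.0026 -0.022 ] turn 0.0005
```

View pics/p2_scene.png

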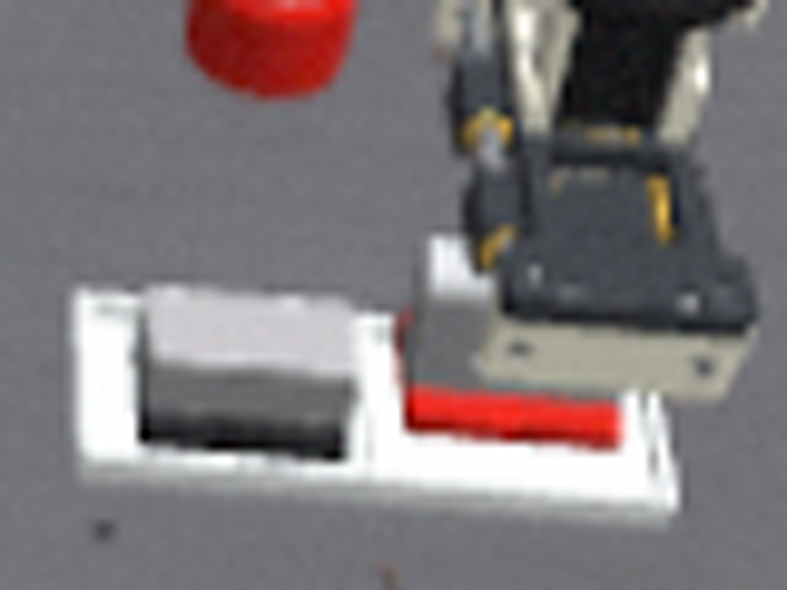

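{"name": "play_rows", "arguments": {
  "targets": [
    [[0,-0.002,-0.01],[0,0,0],1],
    [[0,-0.002,-0.018],[0,0,0],1],
    [[0,-0.002,-0.0215],[0,0,0],1],
    [[0,-0.002,-0.0225],[0,0,0],1],
    [[0,-0.002,-0.0225],[0,0,0],1]
  ]
}}

```text
clock: 33.17
tool_pos: [0.4925, 0.3217, 0.2024]
tool_rot: [0.0, 0.705, 0.709, -0.0]
ft_force: [-3.8, -3.3, 1.2]
opening: 0.0237
```

Resting on the pocket floor (Fz turned positive at the expected height). Releasing and retreating.

{"name": "play_rows", "arguments": {
  "targets": [
    [[0,0,0],[0,0,0],-1],
    [[0,0,0],[0,0,0],-1],
    [[0,0,0],[0,0,0],-1],
    [[0,0,0.04],[0,0,0],-1],
    [[0,0,0.1],[0,0,0],-1]
  ]
}}

```text
clock: 33.8
tool_pos: [0.4923, 0.3217, 0.2629]
tool_rot: [-0.0, 0.705, 0.709, -0.001]
ft_force: [1.0, 0.0, 0.1]
opening: 0.0687
```

{"name": "play_rows", "arguments": {
  "targets": [
    [[0,0,0.1],[0,0,0],-1],
    [[0,0,0.17],[0,0,0],-1],
    [[-0.03,-0.08,0.2],[0,0,0],-1],
    [[-0.05,-0.17,0.2],[0,0,0],-1],
    [[-0.05,-0.25,0.2],[0,0,0],-1]
  ]
}}

```text
clock: 34.42
tool_pos: [0.4615, 0.1708, 0.3834]
tool_rot: [0.001, 0.705, 0.709, 0.0]
ft_force: [0.7, -0.5, 1.4]
opening: 0.092
```

```bash
python3 look.py f1 scene:190,165,440,300 top:120,140,380,270; python3 -c "
from h import *
goto(492.9,321.5,202.5,0.3)
I=cv2.imread('pics/f1_scene_full.png')
cv2.imwrite('pics/z3.png',np.hstack([cv2.resize(I[170:230,200:265],None,fx=6,fy=6,interpolation=2),cv2.resize(I[200:260,355:420],None,fx=6,fy=6,interpolation=2)]))"
```

```text
scene scale 3.2 off 190 165
top scale 3.077 off 120 140
clk 34.52 pos [463.  166.2 382.5] jaw -0.16 tilt [ 8.0e-04 -5.1e-03 -1.0e+00] F [0.3 0.  0.8] open 92.0
shift [ 0.0498  0.2589 -0.3   ] turn 0.0051
```

View pics/z3.png

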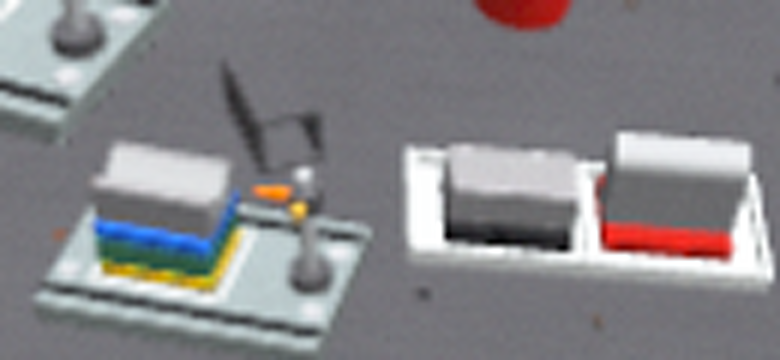

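View pics/f1_top.png

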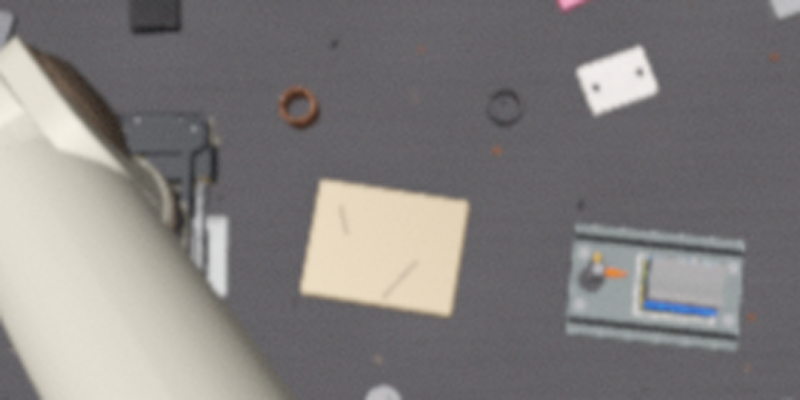

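{"name": "play_rows", "arguments": {
  "targets": [
    [[0,0,0],[0,0,0],-1],
    [[0,0,0],[0,0,0],-1],
    [[0,0,0],[0,0,0],-1],
    [[0,0,0],[0,0,0],-1]
  ]
}}

```text
clock: 35.02
tool_pos: [0.4624, 0.1727, 0.3817]
tool_rot: [-0.0, 0.705, 0.709, 0.0]
ft_force: [-0.5, 0.4, 0.5]
opening: 0.092
```

```bash
python3 - <<'E'
from h import *
d=np.load("pics/f1_top.npy")
C,dd=ray("top",[(u,v) for u in range(334,350,2) for v in (226,228,236)])
uv=[(u,v) for u in range(334,350,2) for v in (226,228,236)]
print("die top z mm",np.median([(C+r*d[v,u])[2]*1000 for (u,v),r in zip(uv,dd)]).round(1))
# pointer tip: triangulate from scene (z2 tip ~ (690,192)/20 ) and top (x1_top tip ~(240,240)/10)
C1,a=ray("scene",[(208+685/20-.5,192+195/20-.5)]);C2,b=ray("top",[(300+24.0-.5,205+24.0-.5)])
A=np.c_[a[0],-b[0]];s=np.linalg.lstsq(A,C2-C1,rcond=None)[0]
print("pointer",((C1+a[0]*s[0]+C2+b[0]*s[1])/2*1000).round(1))
s=state();print(s["clock"],np.abs(s["joint_velocities"]).max().round(3),s["ft_force"].round(1))
print(job_done())
E
```

```text
die top z mm 76.4
pointer [ 460.9 -215.4   79. ]
35.025 0.005 [-0.5  0.4  0.5]
the job is handed in; nothing more can be done
None
```

I did the changeover in the order asked and handed it in at 35 s of the 128 s allowed; no verdict came back.

**What I did:** I parked the round-nosed die on the firebrick, then stacked the yellow 8 mm and green 18 mm plates on the outline of the smaller bolster plate. The V die went on top (8 + 18 + 36 = 62 mm), and the round-nosed die went upright into the pocket the V die came out of. The white 13 mm plate and the look-alikes were not touched.

**Last checks:**
- **Position:** In both camera views the stack lies within about 1 mm of the outline's centre and within about 1° of square. The two cameras themselves differ by 1–2 mm, and the green plate may sit about 0.5–1 mm off the yellow one.
- **Height:** Depth put the V die's top at 76 mm and triangulation put the pointer at 79 mm. The expected height is 78 mm for both. I put the 3 mm difference down to camera noise, because the gripper height at which the die touched down fits the stack.
- **Round-nosed die:** It stands upright inside the pocket walls, as the final scene view shows.
- **Arm:** It was clear of everything and at rest at hand-in.

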